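# Slide the drying sheet onto the marked rails of the rack

### The arm

A 6-joint arm with a two-finger parallel gripper is mounted at the origin on the work surface; the furniture and walls round the work are solid. World frame = base frame: x ahead of the robot, y to its left, z up, the work surface at z = 0. Lengths are in m, angles in rad, forces in N, time in s.
With the tool pointing down it reaches from about 0.35 to 0.975 m from the base axis. Payload 4.9 kg.
Tool frame: the origin (TCP) lies midway between the tips of the shut fingers; the grasp point (between the pads) lies ctrl.grip_point_offset behind it (ctrl.grip_point_offset is the distance from the TCP to the grasp point, in m); x points along the fingers, y is the direction in which the jaws open and shut, and the axes are right-handed (so a half turn about x gives the same grasp; the last joint's range is limited). The gripper opens to 85 mm and grips with 20 to 120 N. Pads are 22 mm wide; open, the fingers measure 114 mm over their backs; the gripper's body (76 mm by 85 mm) begins 54 mm behind the grasp point. The pads swing forward as they close: fully open they stand 13 mm farther back than shut.
Start: joints at [1.13, 0.053, 1.613, -0, 1.476, -0.119], TCP at [0.198, 0.593, 0.201] pointing down, gripper open.
Joint ranges: [-3.01, 3.01], [-1.01, 2.22], [0.06, 2.58], [-1.02, 4.17], [0.09, 2.62], [-3.14, 3.14]. Speed limits (rad/s): [2.57, 2.57, 3.14, 3.14, 3.14, 3.14].

### API

Orientations are given as a rotation vector (axis times angle).
In Python, from station import ctrl gives the robot as it stands. The module is installed in compiled form; this text tells all that it offers.
- The arm moves only by the tool drive_tool, never from a script. Its argument "commands" is text: rows parted by semicolons, each of 5 numbers parted by spaces: the closure, from -1 (fully open) to 1 (shut), so that 0 is half open, then the shift along the tool's x, y, z in units of 40 mm (1.0 is 40 mm), then the turn about the tool's x in units of 5 degrees (1.0 is 5 degrees). A call has 1 to 8 rows; each row is the pose to reach, as a shift and turn from the pose commanded when the call began, along the tool's axes at that moment; what a row does not reach only later rows make up. A row lasts 1/12 s, in which the tool goes at most 41.7 mm and 7.16 degrees, less where a joint would pass 70% of its speed; a pose out of reach is approached as far as the arm can. A call with a gripper value outside its range is refused whole. The fingers move at their own pace and stop on an object; "newtons" is the grip in N (left out, the last holds). Time passes only in rows, so rows that repeat a pose let the fingers close. It gives the time, the measured TCP pose, the force and the opening at its end, in the units of the state.
- ctrl.get_obs(): the state, without advancing time (a new reading comes with each control period).
- ctrl.get_image(name): name is "side" or "top" or "wrist"; returns (picture, depth): 384x512x3 uint8, blue, green, red; 384x512 float32, m along the optical axis (not along the pixel's ray), 0 where there is no reading.
- ctrl.camera_info(name): a dict with "K" (3x3 intrinsics, pixels), "k1" (the pictures are not rectified: a ray, as slopes to the right and down, at radius r is drawn at 1 + k1 r^2 times it, then the intrinsics apply), "T" (4x4, takes a point from camera to world coordinates). Camera axes: x right, y down, z forward; pixel columns grow to the right and rows downward; lengths in m; the calibration is good to about 2 mm. A picture is of the moment at which its call begins: read the wrist's pose just before it. camera_info takes no time and is no camera call; for the wrist camera it gives the pose at the moment of the call.
- ctrl.finish_job(): hands the job in, once; it reports no verdict.
The state is a dict: "t": time; "q": joint angles; "dq": joint speeds; "effort": joint torques, N m; "tool_pos": TCP position; "tool_rot": TCP orientation; "contact_force": force on the tool from outside, world axes, zero at the start; "wrist_torque": the same for the moment, N m; "opening": finger opening in m.
Only numpy, scipy, OpenCV 4.12 (cv2) and the standard library are available. Lean on these libraries where they do the work, as an engineer would, in place of code of your own. Each camera call takes 0.05 s, during which the arm holds its last target.

### The job

Pick up the aluminium drying sheet by its black handle, keeping it level so that the angle clip stays on it, and slide it onto the pair of rails marked by the yellow marker on the front of the rack. Push it in until it is fully home and press it briefly but firmly against the buffers of the rear stop, gently enough not to strain the rack (some 10 N; never 25 N), then let go. Leave the tools and tape round about where they are.

Things in the scene. Friction and masses are not known exactly. Their poses are not given: they have to be found in the camera images.
- tray: Loose drying sheet of aluminium, 0.16 kg: a plate 110 (x) x 150 (y) x 4 mm with a 10 mm high rim round it. Origin: centre of the plate's underside; +x points to its nose, the edge that enters the rack first; z up. From the other edge a tongue 44 mm wide and 4 mm thick runs back to x = -138 mm and carries the black handle.
- handle (a point): Grasp point on the sheet's black handle, an upright block 12 mm thick (along the sheet's x), 44 mm wide (y), its top 46 mm above the sheet's underside. The point lies in the middle of the block, 30 mm above the underside, at x = -130 mm of the sheet. 69 mm of low tongue lie between the handle and the plate.
- nose (a point): Middle of the sheet's leading (nose) edge, 55 mm ahead of the sheet's origin.
- clip: Aluminium angle clip 52 x 31 x 25 mm, lying loose on the sheet. Origin: centre of its underside.
- rack: Grey and aluminium rack fixed to the bench, open at front, top and middle: 130 mm deep (x), 190 wide (y), 190 high. Origin: centre of its underside on the bench; +x points into the rack. Three pairs of flat rails, 13 mm wide, along the side plates: a sheet lies on their upper faces, 60, 105 and 150 mm above the origin. Nothing covers a sheet but the next rails.
- mouth (a point): Middle of the rack's mouth at bench height, x = -65 mm of the rack; axes as the rack's. Behind it the side plates stand 154 mm apart (2 mm to spare on each side of the sheet). In front of it the mouth flares to about 160 mm and the rails end in short lips that slope down, both over 14 mm.
- stop: Rear stop of the rack: a frame of two dark upright bars behind the rails, reaching over all levels, at another depth each time. Origin: middle of the bars' front faces, at bench height; x as the rack's. Rubber buffer strips on these faces are set by screws and end 5 to 19 mm in front of them (not told how far, both alike): the sheet is home when its nose meets them, hard, without spring. Feel for it.
- marker_low: Yellow plastic marker, 16 x 20 x 22 mm, origin at its centre, level with the top of the LOWEST rails (60 mm). One of the three markers sits on the front of the rack's left post (x about -70 mm of the rack): it marks the pair to use. The other two are parked on the outer faces of its sides (x about 0).
- marker_mid: Same yellow marker, level with the MIDDLE rails (105 mm); it marks them when it sits at the front of the rack.
- marker_high: Same yellow marker, level with the HIGHEST rails (150 mm); it marks them when it sits at the front of the rack.
- masking_tape: Roll of tan masking tape, 104 mm across, 24 mm high; leave alone. Origin: centre of its underside.
- green_tape: Roll of green tape, 80 mm across, 18 mm high; leave alone. Origin: centre of its underside.
- deburrer: Blue-handled deburring tool, 126 mm long; leave alone. Origin: centre of its underside.
Things that resemble listed ones, but are neither listed nor needed, are in the scene too. Several things have the shape of the clip; the one meant has the colours described above.

How it is judged:
On the way, in this order (a step that is already met when the one before it is completed fails the run):
1. the sheet is lifted by its handle with the clip on it (height (world z) of tray above 0.03 m and z of clip in the frame of tray below 0.025 m), for 0.2 s.
2. the sheet rests on the marked rails, its nose at least 10 mm inside the mouth but not yet at the stop (((x of marker_low in the frame of rack below -0.035 m and z of tray in the frame of rack between 0.055 and 0.065 m) or (x of marker_mid in the frame of rack below -0.035 m and z of tray in the frame of rack between 0.1 and 0.11 m) or (x of marker_high in the frame of rack below -0.035 m and z of tray in the frame of rack between 0.145 and 0.155 m)) and x of nose in the frame of rack above -0.055 m and x of nose in the frame of stop below -0.023 m and contact force between tray and rack above 0.2 N), for 0.1 s.
3. the sheet, on the marked rails, is pressed home against the rear stop's buffers with more than 4 N (((x of marker_low in the frame of rack below -0.035 m and z of tray in the frame of rack between 0.055 and 0.065 m) or (x of marker_mid in the frame of rack below -0.035 m and z of tray in the frame of rack between 0.1 and 0.11 m) or (x of marker_high in the frame of rack below -0.035 m and z of tray in the frame of rack between 0.145 and 0.155 m)) and contact force between tray and stop above 4 N), for 0.1 s.
At the end, for the whole second after the job is handed in: The sheet lies released and at rest on the pair of rails whose marker sits at the front (height within 5 mm), its nose at the rear stop's buffers (5 to 19 mm before the bars, 3 mm tolerance), level and parallel to the rack within 0.04 rad, with the clip still on it (((x of marker_low in the frame of rack below -0.035 m and z of tray in the frame of rack between 0.055 and 0.065 m) or (x of marker_mid in the frame of rack below -0.035 m and z of tray in the frame of rack between 0.1 and 0.11 m) or (x of marker_high in the frame of rack below -0.035 m and z of tray in the frame of rack between 0.145 and 0.155 m)) and x of nose in the frame of stop between -0.022 and -0.002 m and angle between the x axis of tray and the x axis of rack, either way round below 0.04 rad and angle between tray's own z axis and vertical below 0.04 rad and linear speed of tray below 0.01 m/s and x of clip in the frame of tray between -0.055 and 0.055 m and y of clip in the frame of tray between -0.075 and 0.075 m and z of clip in the frame of tray between -0.002 and 0.025 m); the robot touches nothing.
It fails at once if the sheet strains the rack: more than 25 N between them (contact force between tray and rack above 25 N).
It fails at once if the sheet is pressed against the rear stop's buffers with more than 25 N (contact force between tray and stop above 25 N).
It fails at once if the robot pushes the rack or stop with more than 15 N (contact force between any of the fingers, the arm and rack above 15 N or contact force between any of the fingers, the arm and stop above 15 N).
It fails at once if the sheet is tipped more than 0.3 rad (angle between tray's own z axis and vertical above 0.3 rad).
It fails at once if a bystander is moved by more than 20 mm (distance of any of masking_tape, green_tape, deburrer from where it was at the start of the episode above 0.02 m).
It also fails if it takes over 61 s, if anything falls off the work surface, if the arm or the gripper's body presses on something with over 40 N, if the wrist force passes 120 N, or if a joint passes its speed limit or range.

## Working session

There is one attempt and no reset: what is moved stays moved. The work goes in short steps, Python scripts to look and compute and a tool call to move; the robot and the scene stay as the last step left them, time stands still between calls to the robot, and variables do not carry over. Pictures are saved under pics/ and viewed, and the job is handed in when it is done.

Besides the shell and the picture viewer there is one more tool, called after "Emit:" in YAML: its name, and indented under it one key for each argument. drive_tool: Moves the arm, as the interface text tells. Its arguments: {"type":"object","properties":{"commands":{"type":"string"},"newtons":{"type":"number"}},"required":["commands"]}

```bash
mkdir -p pics; ls
cat > h.py <<'E'
from station import ctrl
import numpy as np, cv2
from scipy.spatial.transform import Rotation as R
def grab(name,fn=None):
    info=ctrl.camera_info(name); im,d=ctrl.get_image(name)
    if fn: cv2.imwrite('pics/'+fn+'.png',im)
    np.savez(''+(fn or name)+'.npz',im=im,d=d,K=info['K'],k1=info['k1'],T=info['T'])
    return im,d,info
def cloud(im,d,info):
    K=np.array(info['K']);k1=float(info['k1']);T=np.array(info['T'])
    h,w=d.shape
    u,v=np.meshgrid(np.arange(w),np.arange(h))
    p=np.stack([u.ravel(),v.ravel()],1).astype(np.float64)[:,None]
    n=cv2.undistortPoints(p,K,np.array([k1,0,0,0.]))[:,0].reshape(h,w,2)
    P=np.concatenate([n*d[...,None],d[...,None]],2)
    W=P@T[:3,:3].T+T[:3,3]
    W[d<=0]=np.nan
    return W
def load(fn):
    z=np.load(''+fn+'.npz'); return z['im'],z['d'],dict(K=z['K'],k1=z['k1'],T=z['T'])
E
python3 - <<'E'
from h import *
o=ctrl.get_obs(); print({k:np.round(v,3) for k,v in o.items()}); print(ctrl.grip_point_offset)
print(R.from_rotvec(o['tool_rot']).as_matrix().round(3))
for n in ('side','top','wrist'):
    im,d,i=grab(n,n+'0'); print(n,np.round(i['K'],1).tolist(),i['k1'],np.round(i['T'],3).tolist())
E
```

```text
pics
{'t': np.float64(0.0), 'q': array([ 1.13 ,  0.053,  1.614,  0.   ,  1.476, -0.119]), 'dq': array([-0.001,  0.001,  0.001, -0.001,  0.   , -0.   ]), 'effort': array([-2.0000e-03, -3.9368e+01, -3.7017e+01, -0.0000e+00,  7.0000e-03,
       -0.0000e+00]), 'tool_pos': array([0.197, 0.592, 0.199]), 'tool_rot': array([ 0.251,  1.557, -0.254]), 'contact_force': array([-1.084,  0.607,  0.733]), 'wrist_torque': array([ 0.033,  0.027, -0.   ]), 'opening': np.float64(0.085)}
0.0187
[[-0.001  0.316  0.949]
 [-0.002  0.949 -0.316]
 [-1.    -0.002 -0.   ]]
side [[407.5, 0.0, 254.8], [0.0, 407.5, 191.1], [0.0, 0.0, 1.0]] 0.043598717957125624 [[0.949, 0.227, -0.219, 0.802], [0.315, -0.65, 0.691, -0.745], [0.015, -0.725, -0.689, 0.928], [0.0, 0.0, 0.0, 1.0]]
top [[490.3, 0.0, 258.6], [0.0, 490.3, 194.3], [0.0, 0.0, 1.0]] -0.08691857361845891 [[0.009, -0.981, 0.196, 0.224], [-1.0, -0.009, 0.003, 0.061], [-0.002, -0.196, -0.981, 1.789], [0.0, 0.0, 0.0, 1.0]]
wrist [[336.6, 0.0, 259.9], [0.0, 336.6, 185.3], [0.0, 0.0, 1.0]] -0.06050395362462533 [[0.316, 0.915, 0.252, 0.133], [0.949, -0.305, -0.085, 0.614], [-0.001, 0.266, -0.964, 0.373], [0.0, 0.0, 0.0, 1.0]]
```

View pics/side0.png

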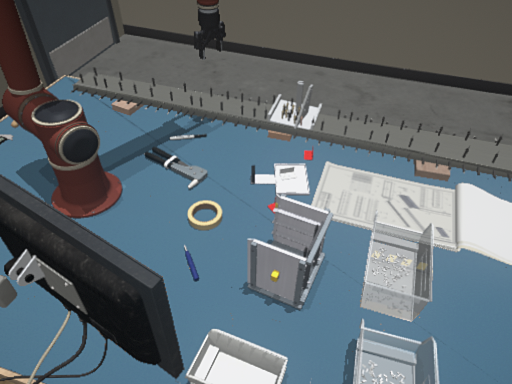

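View pics/top0.png

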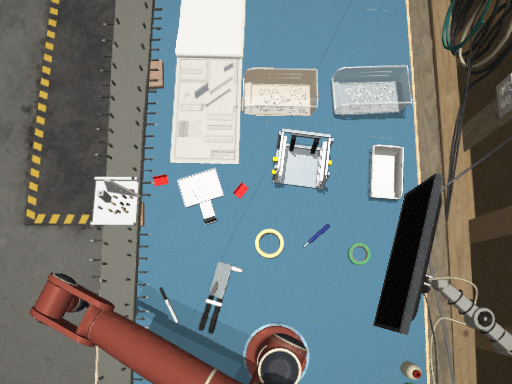

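View pics/wrist0.png

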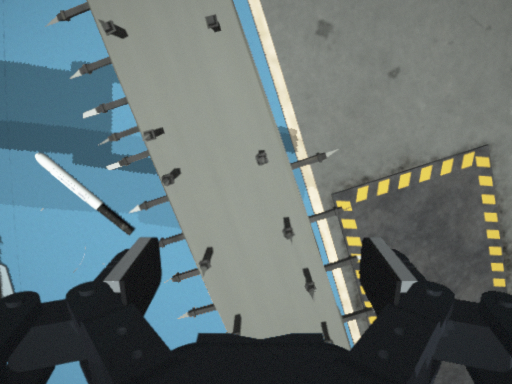

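Run:
```python
from h import *
im,d,i=load('top0'); W=cloud(im,d,i)
a=cv2.resize(im[120:200,255:345],None,fx=6,fy=6,interpolation=cv2.INTER_CUBIC)
b=cv2.resize(im[155:235,165:255],None,fx=6,fy=6,interpolation=cv2.INTER_CUBIC)
cv2.imwrite('pics/za.png',np.hstack([a]));cv2.imwrite('pics/zb.png',b)
ims,ds,i2=load('side0'); cv2.imwrite('pics/zs.png',cv2.resize(ims[155:305,240:345],None,fx=4,fy=4,interpolation=cv2.INTER_CUBIC))
for name in('top0','side0'):
    im,d,i=load(name); W=cloud(im,d,i)
    hsv=cv2.cvtColor(im,cv2.COLOR_BGR2HSV)
    m=((hsv[...,0]>22)&(hsv[...,0]<34)&(hsv[...,1]>180)&(hsv[...,2]>120)).astype(np.uint8)
    n,l,s,c=cv2.connectedComponentsWithStats(m)
    for k in range(1,n):
        p=W[l==k]
        print(name,c[k].round(),s[k,4],np.nanmedian(p,0).round(3),np.nanmin(p,0).round(3),np.nanmax(p,0).round(3))
```

```text
top0 [275. 159.] 20 [0.7   0.009 0.069] [0.692 0.001 0.062] [0.707 0.016 0.076]
top0 [330. 162.] 11 [ 0.676 -0.183  0.116] [ 0.669 -0.188  0.112] [ 0.684 -0.18   0.123]
top0 [273. 172.] 13 [0.627 0.018 0.16 ] [0.622 0.011 0.156] [0.633 0.022 0.169]
```

View pics/za.png

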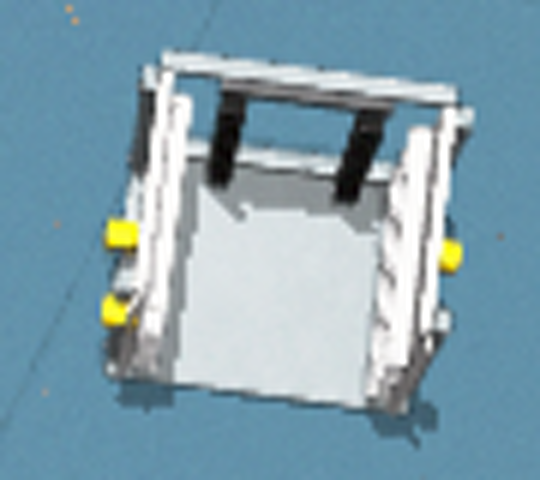

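View pics/zb.png

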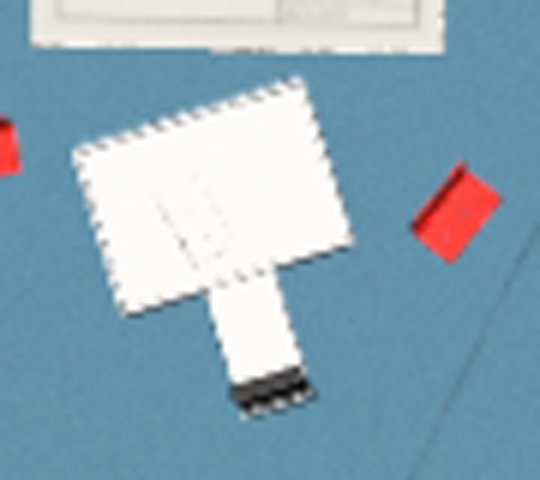

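View pics/zs.png

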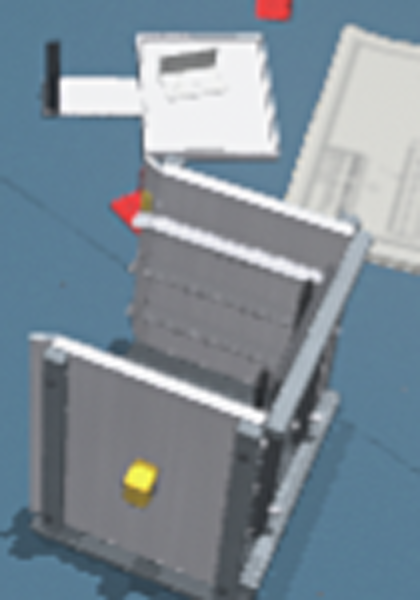

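Run:
```python
from h import *
for name,roi in(('top0',(165,165,235,230)),('side0',(245,155,315,200))):
    im,d,i=load(name); W=cloud(im,d,i)
    x0,y0,x1,y1=roi
    m=np.zeros(d.shape,bool); m[y0:y1,x0:x1]=1
    g=im.astype(int)
    hsv=cv2.cvtColor(im,cv2.COLOR_BGR2HSV)
    bench=W[m&(hsv[...,1]>100)]
    print(name,'bench z',np.nanmedian(bench[:,2]))
    pl=m&(hsv[...,1]<70)&(hsv[...,2]>170)
    n,l,s,c=cv2.connectedComponentsWithStats(pl.astype(np.uint8)); k=1+np.argmax(s[1:,4]); pl=l==k
    P=W[pl]; P=P[np.isfinite(P[:,0])]
    print(len(P),np.percentile(P[:,2],[2,10,50,90,98]).round(4))
    r=cv2.minAreaRect(P[:,:2].astype(np.float32)); print(r)
    dk=m&(hsv[...,2]<90)&(W[...,2]>0.02)
    H=W[dk]; print('handle',len(H),np.nanmedian(H,0),np.nanmin(H,0),np.nanmax(H,0))
    H=H[H[:,2]>0.035]
    if len(H): print(cv2.minAreaRect(H[:,:2].astype(np.float32)),H.mean(0))
im,d,i=load('top0'); W=cloud(im,d,i)
# rack high points
m=np.zeros(d.shape,bool); m[115:200,255:345]=1
P=W[m]; P=P[P[:,2]>0.17]
print(len(P),cv2.minAreaRect(P[:,:2].astype(np.float32)),np.percentile(P[:,2],[50,95]))
# plot
S=np.full((520,620,3),255,np.uint8)
Q=W[m]; C=im[m]
for p,c in zip(Q,C):
    if np.isfinite(p[0]): cv2.circle(S,(int((0.12-p[1])*1600),int((0.87-p[0])*1600)),3,[int(x) for x in c],-1)
cv2.imwrite('pics/rk.png',S)
```

```text
top0 bench z -0.00048252126030423614
1407 [-0.0063 -0.0024  0.0035  0.0102  0.0147]
((0.5774825811386108, 0.27671971917152405), (0.1841602623462677, 0.1539590209722519), 18.894737243652344)
handle 44 [0.47926134 0.24468983 0.04299995] [0.46942362 0.22274826 0.02430599] [0.49028455 0.2631727  0.0536048 ]
((0.4804554581642151, 0.24282583594322205), (0.012542234733700752, 0.03957857936620712), 18.85076904296875) [0.47963808 0.24322443 0.04493793]
side0 bench z -0.0012043525429684676
1184 [-0.0027 -0.0005  0.003   0.0074  0.1876]
((0.6055834293365479, 0.1803911030292511), (0.18205639719963074, 0.38240793347358704), 18.3043270111084)
handle 40 [0.48400501 0.22677388 0.04274832] [0.47446653 0.2157706  0.02179721] [0.49232133 0.26008296 0.04745972]
((0.4830546975135803, 0.23799240589141846), (0.009603127837181091, 0.04475364834070206), 13.827485084533691) [0.48351036 0.23546573 0.0435411 ]
549 ((0.6885790824890137, -0.08373714983463287), (0.1901007443666458, 0.15959978103637695), 82.31136322021484) [0.18823496 0.19427378]
```

View pics/rk.png

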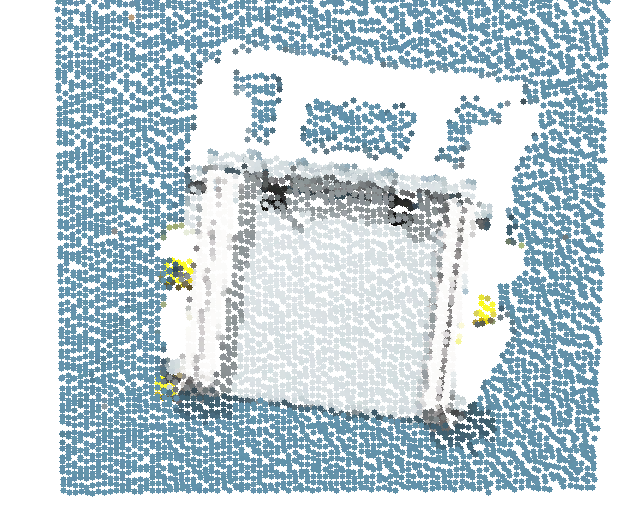

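Emit:
drive_tool:
  commands: "-1 -0.1 -0.3 0.6 0;-1 -0.3 -0.9 1.5 0;-1 -0.5 -1.5 2.5 0;-1 -0.7 -2.1 3.5 0;-1 -0.9 -2.7 4.5 0;-1 -1 -3.3 5.5 0;-1 -1 -3.9 6.5 0;-1 -1 -4.5 7.5 0"

```text
t: 0.82
tool_pos: [0.404, 0.3517, 0.2407]
tool_rot: [0.253, 1.555, -0.252]
contact_force: [1.4, 1.2, 0.1]
opening: 0.0852
```

Emit:
drive_tool:
  commands: "-1 0 -0.6 1 1;-1 0 -1.2 2 2.3;-1 0 -1.6 2.7 3.7;-1 0 -1.8 3.1 5.1;-1 0 -1.8 3.1 6.5;-1 0 -1.8 3.1 7.9;-1 0 -1.8 3.1 9.3;-1 0 -1.8 3.1 10.9"

```text
t: 1.48
tool_pos: [0.4978, 0.2454, 0.2397]
tool_rot: [0.981, 1.339, -0.982]
contact_force: [-0.8, -0.2, 0.4]
opening: 0.0854
```

Run:
```python
from h import *
o=ctrl.get_obs(); print(o['t'],o['tool_pos'].round(4)); print(R.from_rotvec(o['tool_rot']).as_matrix().round(3))
grab('wrist','w1')
```

```text
1.4833 [0.4978 0.2454 0.2397]
[[-0.001  0.954  0.301]
 [-0.     0.301 -0.954]
 [-1.    -0.001 -0.   ]]
```

View pics/w1.png

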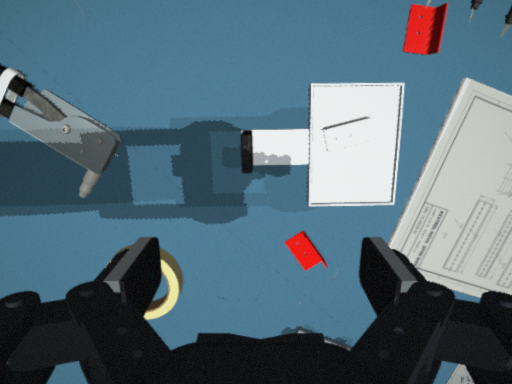

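```bash
cat > m1.py <<'E'
from h import *
import sys
im,d,i=load(sys.argv[1]); W=cloud(im,d,i)
hsv=cv2.cvtColor(im,cv2.COLOR_BGR2HSV)
pl=(hsv[...,1]<60)&(hsv[...,2]>150)&(W[...,2]<0.06)
n,l,s,c=cv2.connectedComponentsWithStats(pl.astype(np.uint8))
# component nearest handle/plate
from itertools import count
best=None
for k in range(1,n):
    if s[k,4]>5000:
        P=W[l==k]; print(k,s[k],np.nanmean(P,0).round(3))
E
python3 m1.py w1
python3 - <<'E'
from h import *
im,d,i=load('w1'); W=cloud(im,d,i)
hsv=cv2.cvtColor(im,cv2.COLOR_BGR2HSV)
m=np.zeros(d.shape,bool);m[120:190,225:270]=1
H=W[m&(W[...,2]>0.035)&(hsv[...,2]<80)]
print(len(H),np.nanmedian(H,0),cv2.minAreaRect(H[:,:2].astype(np.float32)),np.percentile(H[:,2],[5,50,95]))
m[:]=0;m[75:215,302:412]=1
pl=m&(hsv[...,2]>150)&(hsv[...,1]<60)
P=W[pl];print(len(P),cv2.minAreaRect(P[:,:2].astype(np.float32)),np.percentile(P[:,2],[2,50,98]))
print('clip',[ (W[v,u].round(4)) for u,v in((324,128),(369,118),(328,150),(365,140),(345,122),(345,135))])
print('bench',np.nanmedian(W[20:60,250:390].reshape(-1,3),0))
E
```

```text
3 [  388    77   124   221 17966] [0.766 0.264 0.013]
4 [  252    82   153   125 12787] [0.591 0.282 0.005]
437 [0.48111097 0.24392718 0.04598102] ((0.4809821844100952, 0.24284209311008453), (0.012078555300831795, 0.04295813664793968), 18.430225372314453) [0.04351698 0.04598102 0.04733612]
11170 ((nan, nan), (0.0, 0.0), 0.0) [nan nan nan]
clip [array([0.5599, 0.2939, 0.018 ]), array([0.6024, 0.3205, 0.029 ]), array([nan, nan, nan]), array([0.6156, 0.2951, 0.0049]), array([0.5812, 0.3079, 0.0169]), array([0.5897, 0.2933, 0.0059])]
bench [5.23853307e-01 3.87235643e-01 1.91403066e-04]
```

Run:
```python
from h import *
im,d,i=load('w1'); W=cloud(im,d,i)
hsv=cv2.cvtColor(im,cv2.COLOR_BGR2HSV)
m=np.zeros(d.shape,bool);m[75:215,302:412]=1
pl=m&(hsv[...,2]>150)&(hsv[...,1]<60)
P=W[pl];P=P[np.isfinite(P).all(1)&(P[:,2]<0.016)]
r=cv2.minAreaRect(P[:,:2].astype(np.float32));print(len(P),r)
c=np.array(r[0]);h=np.array([0.481,0.243]);v=c-h;print(np.linalg.norm(v),np.degrees(np.arctan2(v[1],v[0])))
A=np.c_[P[:,:2],np.ones(len(P))];print(np.linalg.lstsq(A,P[:,2],rcond=None)[0])
```

```text
11059 ((0.6135979890823364, 0.2794097065925598), (0.1406373679637909, 0.1652313470840454), 18.983570098876953)
0.13750597602590117 15.354258544624892
[ 0.00211818 -0.00132338  0.00397754]
```

Run:
```python
from h import *
im,d,i=load('w1'); W=cloud(im,d,i)
hsv=cv2.cvtColor(im,cv2.COLOR_BGR2HSV)
m=np.zeros(d.shape,bool);m[75:215,302:412]=1
pl=(m&(hsv[...,2]>120)&(hsv[...,1]<70)).astype(np.uint8)
n,l,s,c=cv2.connectedComponentsWithStats(pl);pl=(l==1+np.argmax(s[1:,4])).astype(np.uint8)
pl=cv2.morphologyEx(pl,cv2.MORPH_CLOSE,np.ones((5,5)))
print(s[1:6])
ct=max(cv2.findContours(pl,cv2.RETR_EXTERNAL,cv2.CHAIN_APPROX_NONE)[0],key=cv2.contourArea)[:,0]
K=i['K'];T=i['T']
n_=cv2.undistortPoints(ct[:,None].astype(float),K,np.array([float(i['k1']),0,0,0]))[:,0]
ray=np.c_[n_,np.ones(len(n_))]@T[:3,:3].T
t=(0.012-T[2,3])/ray[:,2]; X=T[:3,3]+ray*t[:,None]
r=cv2.minAreaRect(X[:,:2].astype(np.float32));print(r)
ap=cv2.approxPolyDP(ct[:,None],6,True)[:,0];print(ap.tolist())
vis=cv2.resize(im[70:220,230:420],None,fx=4,fy=4);cv2.imwrite('pics/zw1.png',vis)
```

```text
[[  302    82   103   125 11332]
 [  402   194    10    21   128]]
((0.5999695062637329, 0.28268980979919434), (0.11896227300167084, 0.15005449950695038), 18.481964111328125)
[[403, 82], [310, 84], [310, 127], [302, 128], [309, 206], [394, 203]]
```

View pics/zw1.png

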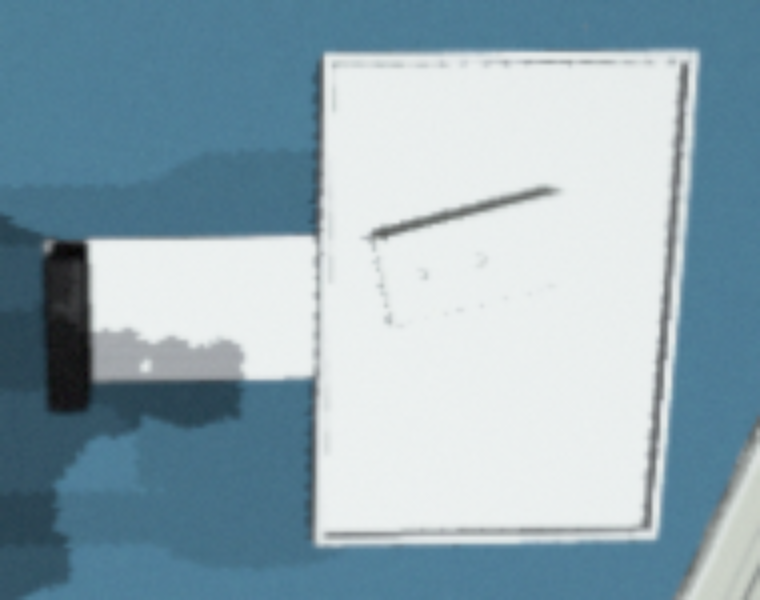

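Emit:
drive_tool:
  commands: "-1 0.5 -0.2 0 -0.2;-1 1.3 -0.42 -0.07 -0.2;-1 2.2 -0.42 -0.07 -0.2;-1 3.1 -0.42 -0.07 -0.2;-1 4 -0.42 -0.07 -0.2;-1 4.7 -0.42 -0.07 -0.2;-0.5 5.3 -0.42 -0.07 -0.2;-0.3 5.7 -0.42 -0.07 -0.2"
  newtons: 80

```text
t: 2.2
tool_pos: [0.4787, 0.2425, 0.0087]
tool_rot: [0.958, 1.351, -0.964]
contact_force: [0.2, -0.3, -0.1]
opening: 0.0637
```

Emit:
drive_tool:
  commands: "-0.2 0 0 0 0;-0.1 0 0 0 0;0 0 0 0 0;0 0 0 0 0"

```text
t: 2.53
tool_pos: [0.4826, 0.2438, 0.0142]
tool_rot: [0.964, 1.346, -0.96]
contact_force: [0.2, -0.1, 0.4]
opening: 0.0427
```

Run:
```python
from h import *
o=ctrl.get_obs(); print(o['t'],o['tool_pos'].round(4),o['opening'],o['contact_force']); print(R.from_rotvec(o['tool_rot']).as_matrix().round(3))
grab('wrist','w2')
```

```text
2.5333 [0.4826 0.2438 0.0142] 0.04269792733927755 [ 0.21928362 -0.05058622  0.4235564 ]
[[ 0.003  0.946  0.325]
 [ 0.001  0.325 -0.946]
 [-1.     0.003  0.   ]]
```

View pics/w2.png

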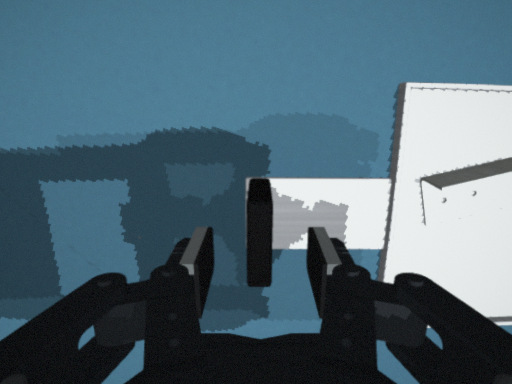

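Run:
```python
from h import *
o=ctrl.get_obs();print(o['tool_pos'])
im,d,i=load('w2'); W=cloud(im,d,i)
hsv=cv2.cvtColor(im,cv2.COLOR_BGR2HSV)
m=np.zeros(d.shape,bool);m[170:292,238:280]=1
H=W[m&(W[...,2]>0.04)&(hsv[...,2]<90)]
r=cv2.minAreaRect(H[:,:2].astype(np.float32));print(len(H),r,np.percentile(H[:,2],[5,50,95]))
M=R.from_rotvec(o['tool_rot']).as_matrix()
print((np.r_[r[0],0.03]-o['tool_pos'])@M)
```

```text
[0.4825658  0.24381493 0.01423325]
2305 ((0.4815059006214142, 0.24248754978179932), (0.012051695957779884, 0.04461951553821564), 18.3264102935791) [0.04407016 0.04592816 0.04699475]
[-0.01577172 -0.00137714  0.00091217]
```

Emit:
drive_tool:
  commands: "0.3 0 0 0 0;0.6 0 0 0 0;1 0 0 0 0;1 0 0 0 0;1 0 0 0 0;1 0 0 0 0"
  newtons: 80

```text
t: 3.08
tool_pos: [0.4817, 0.2435, 0.0133]
tool_rot: [0.964, 1.347, -0.962]
contact_force: [-1.9, -1.8, 5.8]
opening: 0.0073
```

Emit:
drive_tool:
  commands: "1 -0.1 0 0 0;1 -0.3 0 0 0;1 -0.5 0 0 0;1 -0.8 0 0 0;1 -1 0 0 0;1 -1.3 0 0 0;1 -1.5 0 0 0;1 -1.6 0 0 0"

```text
t: 3.75
tool_pos: [0.4821, 0.2437, 0.0785]
tool_rot: [0.965, 1.346, -0.961]
contact_force: [-0.1, -0.3, -1.5]
opening: 0.0068
```

Run:
```python
from h import *
o=ctrl.get_obs(); print(o['t'],o['tool_pos'].round(4),o['opening'],o['contact_force'].round(2),o['wrist_torque'].round(2)); print(R.from_rotvec(o['tool_rot']).as_matrix().round(3))
grab('wrist','w3');grab('side','s3')
im,d,i=load('w3');W=cloud(im,d,i)
for v in range(110,310,25):
    print(v,[ [round(float(x),4) for x in W[v,u]] for u in (300,350,440,500)])
```

```text
3.75 [0.4821 0.2437 0.0785] 0.006767223320436933 [-0.08 -0.27 -1.47] [-0.11  0.14  0.  ]
[[ 0.003  0.946  0.324]
 [ 0.001  0.324 -0.946]
 [-1.     0.003 -0.   ]]
110 [[0.4916, 0.3051, 0.0002], [0.5267, 0.3173, -0.0008], [0.5584, 0.3319, 0.0618], [0.5943, 0.3447, 0.0588]]
135 [[0.498, 0.2879, 0.0003], [0.5335, 0.3002, 0.0004], [0.5646, 0.3191, 0.0621], [0.6015, 0.3318, 0.0588]]
160 [[0.5047, 0.2702, 0.0003], [0.5413, 0.2825, -0.0008], [0.5724, 0.306, 0.0601], [0.5952, 0.3174, 0.0766]]
185 [[0.4974, 0.2666, 0.0685], [0.5259, 0.2751, 0.0641], [0.5767, 0.2925, 0.0645], [0.618, 0.3046, 0.0575]]
210 [[0.503, 0.2522, 0.0671], [0.5314, 0.2612, 0.0656], [0.5856, 0.2781, 0.0619], [0.6261, 0.2901, 0.0578]]
235 [[0.5087, 0.2373, 0.0667], [0.5383, 0.246, 0.0641], [0.5934, 0.2633, 0.0618], [0.6347, 0.2751, 0.0583]]
260 [[0.4931, 0.2547, 0.1383], [0.5745, 0.2043, -0.0004], [0.6025, 0.2474, 0.0607], [0.6448, 0.2591, 0.0576]]
285 [[0.4885, 0.2585, 0.1635], [0.5033, 0.2627, 0.1625], [0.6121, 0.2305, 0.0597], [0.6557, 0.2422, 0.0569]]
```

View pics/w3.png

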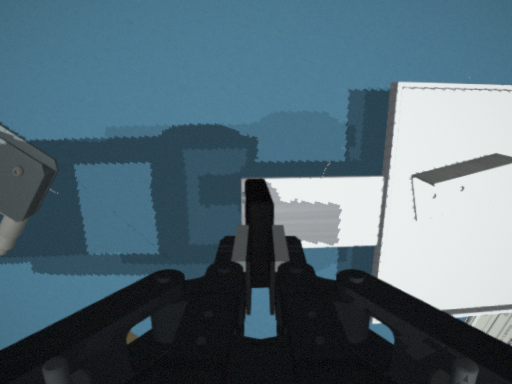

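View pics/s3.png

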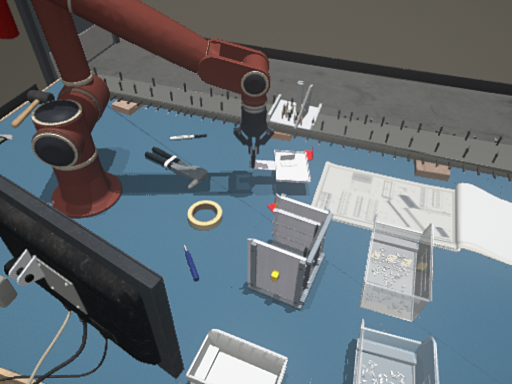

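```bash
cat > tilt.py <<'E'
from h import *
import sys
from scipy.optimize import least_squares
def fit(fn):
    im,d,i=load(fn);W=cloud(im,d,i)
    hsv=cv2.cvtColor(im,cv2.COLOR_BGR2HSV)
    o=ctrl.get_obs();M=R.from_rotvec(o['tool_rot']).as_matrix();tp=o['tool_pos']
    L=(W-tp)@M  # x down, y fwd, z right
    zz=-L[...,0]  # height above TCP
    def sel(y0,y1,z0,z1):
        return (L[...,1]>y0)&(L[...,1]<y1)&(L[...,2]>z0)&(L[...,2]<z1)&(zz>-0.05)&(zz<0.02)&(hsv[...,1]<90)&(hsv[...,2]>90)
    m=sel(.018,.17,-.07,.07)
    P=np.c_[L[m][:,1],L[m][:,2],zz[m]]
    r=least_squares(lambda a:P[:,2]-a[0]-a[1]*P[:,0]-a[2]*P[:,1],[0,0,0],loss='soft_l1',f_scale=.001)
    print(fn,len(P),'height at handle rel TCP %.4f pitch %.4f roll %.4f'%tuple(r.x),'ymax %.3f'%P[:,0].max())
    return r.x
if __name__=='__main__': fit(sys.argv[1])
E
python3 tilt.py w3
```

```text
w3 32093 height at handle rel TCP -0.0084 pitch -0.0755 roll -0.0015 ymax 0.170
```

Emit:
drive_tool:
  commands: "1 0 0 0 0;1 0 0 0 0;1 0 0 0 0;1 0 0 0 0"
  newtons: 120

```text
t: 4.18
tool_pos: [0.4806, 0.2431, 0.0755]
tool_rot: [0.962, 1.348, -0.964]
contact_force: [0.4, -0.9, -1.6]
opening: 0.0046
```

Run:
```python
from h import *
from tilt import fit
o=ctrl.get_obs();print(o['t'],o['tool_pos'].round(4),o['opening'],o['contact_force'].round(2),o['wrist_torque'].round(3))
grab('wrist','w4');fit('w4')
```

```text
4.1833 [0.4806 0.2431 0.0755] 0.0045538879667007546 [ 0.37 -0.88 -1.63] [-0.07   0.239  0.019]
w4 32481 height at handle rel TCP -0.0097 pitch -0.0941 roll -0.0014 ymax 0.170
```

Emit:
drive_tool:
  commands: "1 0 0 0 0;1 0 0 0 0;1 0 0 0 0;1 0 0 0 0;1 0 0 0 0;1 0 0 0 0"

```text
t: 4.73
tool_pos: [0.4811, 0.2432, 0.0762]
tool_rot: [0.963, 1.347, -0.963]
contact_force: [0.9, -0.1, -1.8]
opening: 0.0045
```

Run:
```python
from h import *
from tilt import fit
o=ctrl.get_obs();print(o['t'],o['tool_pos'].round(4),o['opening'],o['contact_force'].round(2),o['wrist_torque'].round(3))
grab('wrist','w5');fit('w5')
```

```text
4.7333 [0.4811 0.2432 0.0762] 0.004532398992763338 [ 0.92 -0.07 -1.79] [-0.075  0.168 -0.04 ]
w5 32495 height at handle rel TCP -0.0095 pitch -0.0941 roll -0.0011 ymax 0.170
```

Emit:
drive_tool:
  commands: "1 0 0 0 0;1 0 0 0 0;1 0 0 0 0;1 0 0 0 0"
  newtons: 60

```text
t: 5.12
tool_pos: [0.481, 0.2433, 0.0762]
tool_rot: [0.963, 1.347, -0.963]
contact_force: [0.2, 0.1, -2.1]
opening: 0.0046
```

Run:
```python
from h import *
from tilt import fit
o=ctrl.get_obs();print(o['t'],o['tool_pos'].round(4),o['opening'],o['contact_force'].round(2),o['wrist_torque'].round(3))
grab('wrist','w6');fit('w6')
```

```text
5.1167 [0.481  0.2433 0.0762] 0.004589442804961173 [ 0.18  0.14 -2.08] [-0.077  0.214 -0.024]
w6 32470 height at handle rel TCP -0.0095 pitch -0.0942 roll -0.0012 ymax 0.170
```

Emit:
drive_tool:
  commands: "1 -0.1 0 0 0;1 -0.3 0 0 0;1 -0.7 0 0 0;1 -1.2 0 0 0;1 -1.7 0 0 0;1 -2.2 0 0 0;1 -2.7 0 0 0;1 -3.2 0 0 0"
  newtons: 80

```text
t: 5.83
tool_pos: [0.4811, 0.2433, 0.2062]
tool_rot: [0.963, 1.347, -0.962]
contact_force: [0.1, -0.5, -1.9]
opening: 0.0046
```

Emit:
drive_tool:
  commands: "1 -0.5 -0.1 0 0;1 -0.9 -0.2 0.1 0;1 -1.3 -0.5 0.3 0;1 -1.5 -0.8 0.6 0;1 -1.6 -1.1 0.9 0;1 -1.7 -1.4 1.3 0;1 -1.7 -1.7 1.7 0;1 -1.7 -2 2.1 0"

```text
t: 6.5
tool_pos: [0.4324, 0.1372, 0.2737]
tool_rot: [0.963, 1.346, -0.961]
contact_force: [0.7, -0.9, -2.1]
opening: 0.0045
```

Emit:
drive_tool:
  commands: "1 0 -0.3 0.4 0;1 0 -0.6 0.9 0;1 0 -0.9 1.4 0;1 0 -1.2 1.9 0;1 0 -1.5 2.4 0;1 0 -1.8 2.9 0;1 0 -2.1 3.4 0;1 0 -2.2 3.7 0"

```text
t: 7.17
tool_pos: [0.3966, -0.0326, 0.2733]
tool_rot: [0.964, 1.344, -0.964]
contact_force: [0.3, 0.3, -1.8]
opening: 0.0049
```

Emit:
drive_tool:
  commands: "1 0 0 0.2 0.2;1 0 0 0.3 0.7;1 0 0 0.4 1.4;1 0 0 0.4 2.2;1 0 0 0.4 3.1;1 0 0 0.4 4;1 0 0 0.4 4.8;1 0 0 0.4 5.3"

```text
t: 7.83
tool_pos: [0.4027, -0.0454, 0.2728]
tool_rot: [1.309, 1.141, -1.308]
contact_force: [0.0, -0.0, -2.1]
opening: 0.0046
```

Run:
```python
from h import *
from tilt import fit
o=ctrl.get_obs();print(o['t'],o['tool_pos'].round(4),o['opening'],o['contact_force'].round(2),o['wrist_torque'].round(3))
print(R.from_rotvec(o['tool_rot']).as_matrix().round(3))
grab('wrist','w7');fit('w7')
o=ctrl.get_obs();print(o['t'],o['tool_pos'].round(4))
```

```text
7.8333 [ 0.4027 -0.0454  0.2728] 0.004605264657480448 [ 0.05 -0.04 -2.11] [0.01  0.234 0.032]
[[ 0.001  0.991 -0.135]
 [ 0.    -0.135 -0.991]
 [-1.     0.001 -0.   ]]
w7 32847 height at handle rel TCP -0.0095 pitch -0.0933 roll -0.0025 ymax 0.170
7.8833 [ 0.4027 -0.0455  0.2728]
```

View pics/w7.png

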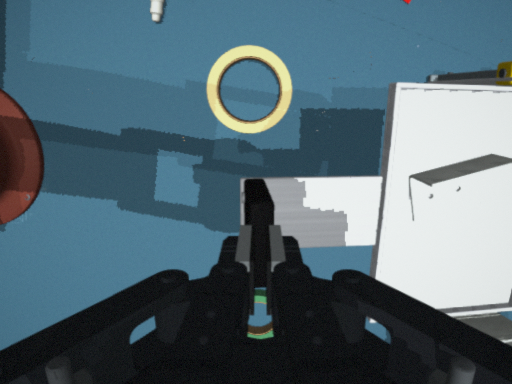

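Run:
```python
from h import *
o=ctrl.get_obs();print(o['q'].round(3))
T=ctrl.camera_info('wrist')['T'];M=R.from_rotvec(o['tool_rot']).as_matrix()
print(((T[:3,3]-o['tool_pos'])@M).round(4)); print((M.T@T[:3,:3]).round(3))
```

```text
[-0.297 -0.539  1.988  0.     1.692 -0.16 ]
[-0.1734 -0.0007 -0.0669]
[[ 0.    -0.266  0.964]
 [ 1.    -0.    -0.   ]
 [ 0.     0.964  0.266]]
```

Emit:
drive_tool:
  commands: "1 -0.2 0.2 0.1 0;1 -0.5 0.5 0.2 0;1 -0.9 1 0.3 0;1 -1.3 1.5 0.4 0.3;1 -1.7 2 0.5 0.8;1 -2 2.5 0.6 1.5;1 -2.2 3 0.7 2.3;1 -2.2 3.5 0.8 3.2"

```text
t: 8.55
tool_pos: [0.5391, -0.0961, 0.3633]
tool_rot: [1.51, 0.98, -1.504]
contact_force: [0.1, -0.6, -0.6]
opening: 0.0047
```

Emit:
drive_tool:
  commands: "1 0 0.4 0 1;1 0 0.7 0.2 2;1 0 0.9 0.4 3;1 0 1 0.5 4;1 0 1 0.5 5;1 0 1 0.5 6;1 0 1 0.5 7;1 0 1 0.5 8"

```text
t: 9.22
tool_pos: [0.5661, -0.1299, 0.3604]
tool_rot: [1.968, 0.459, -1.967]
contact_force: [0.5, -0.1, -2.4]
opening: 0.0045
```

Emit:
drive_tool:
  commands: "1 0 0 0 1;1 0 0 0 2;1 0 0 0 3;1 0 0 0 4;1 0 0 0 5;1 0 0 0 6;1 0 0 0 6.6;1 0 0 0 6.8"

```text
t: 9.88
tool_pos: [0.5661, -0.1298, 0.3605]
tool_rot: [-2.153, 0.143, 2.151]
contact_force: [-0.1, -0.9, -1.0]
opening: 0.0047
```

Run:
```python
from h import *
from tilt import fit
o=ctrl.get_obs();print(o['t'],o['tool_pos'].round(4),o['opening'],o['contact_force'].round(2),o['wrist_torque'].round(3))
print(R.from_rotvec(o['tool_rot']).as_matrix().round(3))
grab('wrist','w8');fit('w8')
o=ctrl.get_obs();print(o['t'],o['tool_pos'].round(4),o['dq'].round(3))
```

```text
9.8833 [ 0.5661 -0.1298  0.3605] 0.0046656515325522 [-0.14 -0.88 -0.97] [ 0.24  -0.008  0.091]
[[ 0.001 -0.133 -0.991]
 [ 0.    -0.991  0.133]
 [-1.    -0.001 -0.001]]
w8 33148 height at handle rel TCP -0.0093 pitch -0.0913 roll -0.0021 ymax 0.170
9.9333 [ 0.566  -0.1299  0.3605] [-0.002 -0.     0.001 -0.003  0.001 -0.054]
```

View pics/w8.png

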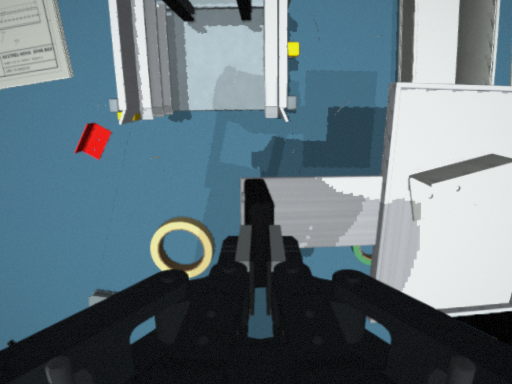

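Run:
```python
from h import *
im,d,i=load('w8'); W=cloud(im,d,i)
cv2.imwrite('pics/zw8.png',cv2.resize(im[0:135,100:310],None,fx=3.8,fy=3.8,interpolation=cv2.INTER_CUBIC))
for v in (10,40,70,95,104,112):
    print(v)
    for u in list(range(112,190,4))+list(range(255,300,4)):
        p=W[v,u]; print('  ',u,p.round(4),im[v,u].tolist()) if v in(40,95) else None
```

```text
10
40
   112 [ 0.7017 -0.0038  0.1901] [224, 223, 215]
   116 [ 0.7013 -0.0073  0.1889] [233, 233, 229]
   120 [ 0.701  -0.0107  0.1876] [108, 104, 103]
   124 [ 0.7027 -0.0103  0.1758] [80, 78, 76]
   128 [ 0.7039 -0.0111  0.1664] [80, 80, 77]
   132 [ 0.7054 -0.0115  0.1551] [80, 81, 79]
   136 [ 0.7056 -0.0143  0.1507] [173, 171, 166]
   140 [ 0.7048 -0.0189  0.1515] [234, 234, 230]
   144 [ 0.7044 -0.0228  0.1501] [232, 232, 227]
   148 [ 0.7121 -0.014   0.1055] [129, 127, 122]
   152 [ 0.7115 -0.0186  0.1046] [141, 137, 133]
   156 [ 0.7107 -0.0235  0.1049] [139, 134, 130]
   160 [ 0.718  -0.017   0.0612] [141, 136, 131]
   164 [ 0.7172 -0.0222  0.0611] [138, 135, 129]
   168 [ 0.7252 -0.0159  0.012 ] [97, 94, 86]
   172 [ 0.7245 -0.0215  0.0108] [106, 102, 93]
   176 [ 0.7233 -0.0278  0.013 ] [132, 129, 117]
   180 [ 0.7225 -0.0335  0.0128] [132, 128, 115]
   184 [ 0.7215 -0.0395  0.0135] [136, 132, 120]
   188 [ 0.7209 -0.045   0.0121] [202, 195, 178]
   255 [ 0.7074 -0.1416  0.0117] [206, 199, 179]
   259 [ 0.7067 -0.1474  0.0113] [201, 197, 176]
   263 [ 0.7059 -0.1532  0.01
[... 1368 characters left out ...]
[ 0.6447 -0.0248  0.0115] [130, 124, 113]
   188 [ 0.6439 -0.0306  0.0105] [193, 185, 169]
   255 [ 0.63   -0.131   0.0111] [178, 171, 155]
   259 [ 0.6292 -0.137   0.0111] [178, 172, 156]
   263 [ 0.6284 -0.1429  0.0129] [175, 170, 155]
   267 [ 0.6288 -0.1464  0.1492] [237, 235, 232]
   271 [ 0.6282 -0.1507  0.1505] [239, 239, 235]
   275 [ 0.6276 -0.1551  0.1498] [236, 233, 228]
   279 [ 0.6276 -0.1574  0.1899] [204, 201, 197]
   283 [ 0.627  -0.1614  0.1896] [239, 240, 235]
   287 [ 0.6263 -0.1664  0.1748] [122, 115, 108]
   291 [ 0.626  -0.1694  0.1882] [108, 97, 74]
   295 [ 6.219e-01 -1.919e-01 -5.000e-04] [119, 104, 74]
   299 [ 6.211e-01 -1.979e-01  5.000e-04] [135, 112, 70]
104
112
```

View pics/zw8.png

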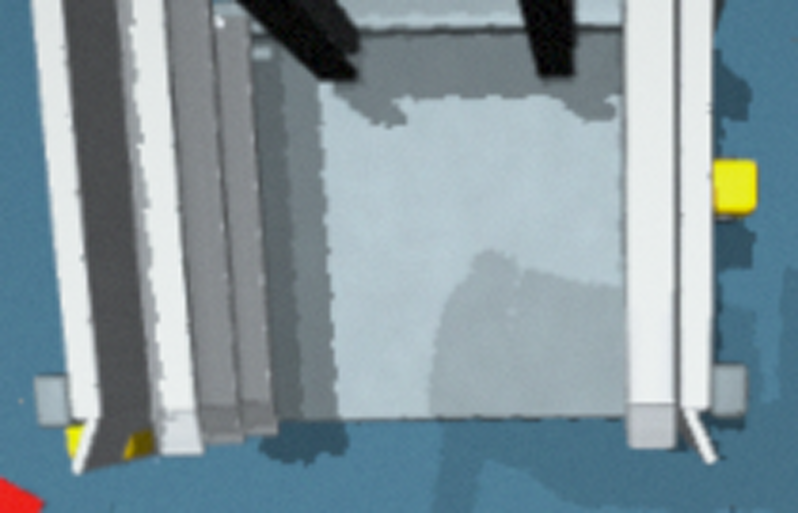

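Run:
```python
from h import *
im,d,i=load('w8'); W=cloud(im,d,i)
m=np.zeros(d.shape,bool);m[0:125,100:300]=1
P=W.copy();P[~m]=np.nan
# per-row analysis in rotated frame
th=np.radians(-7.7)
for it in range(3):
    ex=np.array([np.cos(th),np.sin(th)]);ey=np.array([-ex[1],ex[0]])
    a=P[...,:2]@ex; b=P[...,:2]@ey; z=P[...,2]
    wall=(z>.157)&(z<.184)&(a>.655)&(b>0.06)&(b<.1)
    q=np.polyfit(a[wall],b[wall],1); res=b[wall]-np.polyval(q,a[wall])
    k=abs(res)<.0015; q=np.polyfit(a[wall][k],b[wall][k],1)
    print('yaw',np.degrees(th),'slope',q[0],'n',wall.sum())
    th+=np.arctan(q[0])
ex=np.array([np.cos(th),np.sin(th)]);ey=np.array([-ex[1],ex[0]])
a=P[...,:2]@ex; b=P[...,:2]@ey
print('yaw',np.degrees(th),'left wall b',np.median(b[wall]))
rail=(abs(z-.15)<.004)
for lo,hi in((.0,.09),(-.2,-.02)):
    s=rail&(b>lo)&(b<hi)
    aa=a[s];bb=b[s];print(lo,s.sum(),'a',np.percentile(aa,[0.5,50,99.5]).round(4),'b',np.percentile(bb,[1,5,50,95,99]).round(4), 'z',np.median(z[s]))
top=(abs(z-.19)<.003)
for lo,hi in((.0,.12),(-.2,-.02)):
    s=top&(b>lo)&(b<hi);aa=a[s];bb=b[s]
    s2=s&(a>np.percentile(aa,30));print('top',lo,s.sum(),'a',np.percentile(aa,[0.5,2,50]).round(4),'b',np.percentile(b[s2],[1,5,50,95,99]).round(4))
# right rail slope along a: check yaw
for lo,hi in((.0,.09),(-.2,-.02)):
  s=rail&(b>lo)&(b<hi); A=np.linspace(np.percentile(a[s],5),np.percentile(a[s],95),10)
  for e in (2,98):
    v=[np.percentile(b[s&(abs(a-x)<.006)],e) for x in A]; print(lo,e,np.polyfit(A,v,1).round(4),np.mean(v).round(4))
# rail z profile near front
for lo,hi in((.055,.068),(-.085,-.07)): pass
s=(z>.13)&(z<.156)
for x in np.arange(.60,.68,.004):
    print(x.round(3),[ (np.round(np.nanmedian(z[s&(abs(a-x)<.002)&(b>l)&(b<h)]),4),int((s&(abs(a-x)<.002)&(b>l)&(b<h)).sum())) for l,h in((.0,.1),(-.2,-.0))])
```

```text
yaw -7.699999999999999 slope 0.013113625476991126 n 800
yaw -6.94868767109751 slope -0.00043966210808156497 n 809
yaw -6.9738784526792585 slope -1.4843594993381697e-07 n 809
yaw -6.973886957432718 left wall b 0.07426341179695749
0.0 1663 a [0.6194 0.6835 0.7421] b [0.0608 0.0614 0.068  0.0745 0.0766] z 0.15010690157362988
-0.2 1419 a [0.6198 0.6819 0.7389] b [-0.079  -0.0789 -0.0727 -0.067  -0.0664] z 0.1500226622761121
top 0.0 1153 a [0.617  0.6218 0.6736] b [0.0736 0.074  0.0774 0.0815 0.0821]
top -0.2 1068 a [0.6178 0.6224 0.6719] b [-0.0876 -0.0869 -0.0837 -0.08   -0.08  ]
0.0 2 [-0.0028  0.0631] 0.0611
0.0 98 [-0.0116  0.0828] 0.0749
-0.2 2 [ 0.0048 -0.0823] -0.0791
-0.2 98 [ 0.0003 -0.067 ] -0.0668
0.6 [(np.float64(nan), 0), (np.float64(nan), 0)]
0.604 [(np.float64(nan), 0), (np.float64(nan), 0)]
0.608 [(np.float64(nan), 0), (np.float64(nan), 0)]
0.612 [(np.float64(nan), 0), (np.float64(nan), 0)]
0.616 [(np.float64(0.1402), 6), (np.float64(0.1455), 12)]
0.62 [(np.float64(0.1462), 58), (np.float64(0.1461), 39)]
0.624 [(np.float64(0.1482), 61), (np.float64(0.1477), 52)]
0.628 [(np.float64(0.1497), 52), (np.float64(0.1493), 52)]
0.632 [(np.float64(0.1504), 47), (np.float64(0.1499), 36)]
0.636 [(np.float64(0.1504), 59), (np.float64(0.1499), 48)]
0.64 [(np.float64(0.1501), 50), (np.float64(0.15), 47)]
0.644 [(np.float64(0.1502), 54), (np.float64(0.1503), 36)]
0.648 [(np.float64(0.1501), 60), (np.float64(0.1499), 48)]
0.652 [(np.float64(0.1502), 53), (np.float64(0.1501), 48)]
0.656 [(np.float64(0.1501), 49), (np.float64(0.1502), 47)]
0.66 [(np.float64(0.1501), 60), (np.float64(0.15), 37)]
0.664 [(np.float64(0.1501), 60), (np.float64(0.1502), 47)]
0.668 [(np.float64(0.1502), 57), (np.float64(0.1503), 48)]
0.672 [(np.float64(0.1507), 52), (np.float64(0.1501), 48)]
0.676 [(np.float64(0.1502), 53), (np.float64(0.15), 48)]
0.68 [(np.float64(0.1502), 58), (np.float64(0.1503), 47)]
  return np.nanmean(a, axis, out=out, keepdims=keepdims)
```

```bash
cat > inhand.py <<'E'
from h import *
def inhand(fn,M,tp):
    im,d,i=load(fn);W=cloud(im,d,i)
    hsv=cv2.cvtColor(im,cv2.COLOR_BGR2HSV)
    L=(W-tp)@M; y=L[...,1];zt=L[...,2];h=-L[...,0]
    pl=-0.0093-0.092*y   # plate top
    g=(abs(h-pl)<.014)&(y>0.05)&(y<.2)&(abs(zt)<.1)
    Y=[];A=[];B=[]
    for yy in np.arange(.085,.165,.004):
        s=g&(abs(y-yy)<.002)
        if s.sum()>50: Y.append(yy);A.append(np.sort(zt[s])[2]);B.append(np.sort(zt[s])[-3])
    Y=np.array(Y);A=np.array(A);B=np.array(B)
    def rob(x,y):
        for _ in range(3):
            p=np.polyfit(x,y,1);k=abs(y-np.polyval(p,x))<.0015+np.median(abs(y-np.polyval(p,x)));x,y=x[k],y[k]
        return p,len(x)
    pa,na=rob(Y,A);pb,nb=rob(Y,B)
    print('left edge slope/at .13',pa[0].round(4),np.polyval(pa,.13).round(4),na,'right',pb[0].round(4),np.polyval(pb,.13).round(4),nb)
    # rear edge
    Z=[];C=[]
    for zz in list(np.arange(-.068,-.028,.004))+list(np.arange(.03,.07,.004)):
        s=g&(abs(zt-zz)<.002)
        if s.sum()>20: Z.append(zz);C.append(np.sort(y[s])[3])
    pc,nc=rob(np.array(Z),np.array(C));print('rear edge slope dy/dz',pc.round(4),nc)
    # tongue edges
    g2=(abs(h-pl)<.006)&(y>0.02)&(y<.065)&(abs(zt)<.04)&(hsv[...,1]<100)
    for yy in np.arange(.02,.07,.008):
        s=g2&(abs(y-yy)<.003)
        if s.sum()>20:print('tongue',yy.round(3),np.percentile(zt[s],[1,99]).round(4))
    hd=(y>-.03)&(y<.03)&(abs(zt)<.035)&(h>0.025)&(h<0.04)&(hsv[...,2]<60)
    if hd.sum()>20: print('handle',cv2.minAreaRect(np.c_[y[hd],zt[hd]].astype(np.float32)),hd.sum())
E
python3 - <<'E'
from inhand import *
o=ctrl.get_obs()
inhand('w8',R.from_rotvec(o['tool_rot']).as_matrix(),o['tool_pos'])
im,d,i=load('w7')
# tool pose from camera pose
T=i['T']; RC=np.array([[0,-.266,.964],[1,0,0],[0,.964,.266]]);u,_,vt=np.linalg.svd(RC);RC=u@vt
M=T[:3,:3]@RC.T; tp=T[:3,3]-M@np.array([-.1734,-.0007,-.0669])
inhand('w7',M,tp)
E
```

```text
left edge slope/at .13 0.019 -0.0719 9 right 0.3207 0.073 17
rear edge slope dy/dz [0.108  0.0772] 11
tongue 0.02 [-0.0201  0.0172]
tongue 0.028 [-0.02    0.0232]
tongue 0.036 [-0.0201  0.0235]
tongue 0.044 [-0.02    0.0228]
tongue 0.052 [-0.0198  0.0232]
tongue 0.06 [-0.0198  0.0225]
handle ((0.0023581963032484055, -0.0005177333950996399), (0.04232849180698395, 0.026484353467822075), 67.13883209228516) 1461
left edge slope/at .13 0.0239 -0.072 8 right 0.3282 0.0737 16
rear edge slope dy/dz [0.1111 0.0762] 11
tongue 0.02 [-0.0203  0.0209]
tongue 0.028 [-0.0203  0.023 ]
tongue 0.036 [-0.0201  0.0231]
tongue 0.044 [-0.0202  0.0226]
tongue 0.052 [-0.0201  0.0228]
tongue 0.06 [-0.0199  0.0226]
handle ((0.0014381296932697296, -0.0009225867688655853), (0.04179983586072922, 0.026455780491232872), 67.3659896850586) 1460
```

```bash
cat > edge.py <<'E'
from h import *
RC=np.array([[0,-.266,.964],[1,0,0],[0,.964,.266]]);_u,_,_vt=np.linalg.svd(RC);RC=_u@_vt
def toolT(i):
    T=i['T'];M=T[:3,:3]@RC.T;return M,T[:3,3]-M@np.array([-.1734,-.0007,-.0669])
def rays(i,uv):
    n=cv2.undistortPoints(np.asarray(uv,float)[:,None],i['K'],np.array([float(i['k1']),0,0,0]))[:,0]
    return np.c_[n,np.ones(len(n))]@RC.T   # tool frame
C0=np.array([-.1734,-.0007,-.0669])
def onplane(i,uv,h0,p):
    r=rays(i,uv) # solve -X = h0+p*Y
    # -(C.x+t rx)=h0+p(C.y+t ry)
    t=(-C0[0]-h0-p*C0[1])/(r[:,0]+p*r[:,1]); return C0+r*t[:,None]
def edges(fn,h0=-0.0093,p=-.092):
    im,d,i=load(fn); g=cv2.GaussianBlur(cv2.cvtColor(im,cv2.COLOR_BGR2HSV)[...,2]*1.0-cv2.cvtColor(im,cv2.COLOR_BGR2HSV)[...,1]*1.0,(3,3),0)
    def sub(line,lo,hi,sign):
        k=np.diff(line[lo:hi])*sign; j=np.argmax(k)
        if k[j]<25: return None
        w=k[max(0,j-1):j+2];return lo+max(0,j-1)+ (w*np.arange(len(w))).sum()/w.sum()+.5
    out={}
    E=[(u,sub(g[:,u],72,95,1)) for u in range(400,508,3)]
    F=[(u,sub(g[:,u],285,325,-1)) for u in range(390,508,3)]
    G=[(sub(g[v],365,400,1),v) for v in list(range(95,172,3))+list(range(255,300,3))]
    for nm,S,ax,hh in(('left',E,(1,2),.006),('right',F,(1,2),.006),('rear',G,(2,1),.006)):
        S=[s for s in S if None not in s]
        if len(S)<8: print(nm,'few',len(S));continue
        X=onplane(i,S,h0+hh,p);x,y=X[:,ax[0]],X[:,ax[1]]
        for _ in range(4):
            q=np.polyfit(x,y,1);r=abs(y-np.polyval(q,x));k=r<max(.0006,2*np.median(r));x,y=x[k],y[k]
        print(fn,nm,'slope %.4f'%q[0],'at %.4f'%np.polyval(q,.13 if ax[0]==1 else 0),'n',len(x),'rms %.4f'%np.std(y-np.polyval(q,x)))
if __name__=='__main__':
    import sys
    for f in sys.argv[1:]: edges(f)
E
python3 edge.py w5 w7 w8
```

```text
w5 left slope 0.0010 at -0.0732 n 36 rms 0.0001
w5 right slope 0.2081 at 0.0678 n 40 rms 0.0053
w5 rear slope -0.0007 at 0.0707 n 21 rms 0.0001
w7 left slope 0.0029 at -0.0728 n 36 rms 0.0002
w7 right slope 0.2501 at 0.0674 n 19 rms 0.0013
w7 rear slope -0.0031 at 0.0710 n 23 rms 0.0001
w8 left slope -0.0011 at -0.0727 n 17 rms 0.0001
w8 right slope 0.3583 at 0.0711 n 32 rms 0.0026
w8 rear slope -0.0042 at 0.0709 n 21 rms 0.0001
```

Emit:
drive_tool:
  commands: "1 0 -0.1 0.2 -0.3;1 0 -0.2 0.6 -1;1 0 -0.4 1.1 -1.9;1 0 -0.6 1.7 -2.9;1 0 -0.8 2.3 -3.9;1 0 -1 2.9 -4.9;1 0 -1.2 3.5 -5.9;1 0 -1.4 4 -7"

```text
t: 10.6
tool_pos: [0.4126, -0.0527, 0.3604]
tool_rot: [1.951, 0.483, -1.95]
contact_force: [0.5, 0.0, -1.8]
opening: 0.004
```

Emit:
drive_tool:
  commands: "1 0 0 0.1 -1.1;1 0 0 0.1 -2.2;1 0 0 0.1 -3.3;1 0 0 0.1 -4.4;1 0 0 0.1 -5.5;1 0 0 0.1 -6.6;1 0 0 0.1 -7.7;1 0 0 0.1 -8.7"

```text
t: 11.27
tool_pos: [0.4103, -0.0552, 0.3603]
tool_rot: [1.445, 1.037, -1.445]
contact_force: [-0.6, 0.1, -1.5]
opening: 0.0049
```

Emit:
drive_tool:
  commands: "1 0.1 0 0 -0.9;1 0.5 0 0 -1.6;1 1 0 0 -2.2;1 1.6 0 0 -2.5;1 2.2 0 0 -2.5;1 2.8 0 0 -2.5;1 3.2 0 0 -2.5;1 3.5 0 0 -2.5"

```text
t: 11.93
tool_pos: [0.4095, -0.055, 0.218]
tool_rot: [1.291, 1.156, -1.294]
contact_force: [0.9, 0.2, -2.6]
opening: 0.0044
```

```bash
cat > st.py <<'E'
from h import *
from tilt import fit
from edge import edges
import sys
o=ctrl.get_obs()
M=R.from_rotvec(o['tool_rot']).as_matrix();p=o['tool_pos']
ex=np.array([.9926,-.1213]);ey=np.array([.1213,.9926])
print('t',round(float(o['t']),2),'pos',p.round(4),'a %.4f b %.4f'%(p[:2]@ex,p[:2]@ey),'yaw',np.degrees(np.arctan2(M[1,1],M[0,1])).round(2))
f=o['contact_force'];print('F along %.2f lat %.2f z %.2f'%(f[:2]@ex,f[:2]@ey,f[2]),'tq',o['wrist_torque'].round(3),'open',round(float(o['opening']),4))
if len(sys.argv)>1:
    grab('wrist',sys.argv[1]);h=fit(sys.argv[1]);edges(sys.argv[1],h[0],h[1])
E
python3 st.py w9
```

```text
t 11.93 pos [ 0.4095 -0.055   0.218 ] a 0.4132 b -0.0049 yaw -6.47
F along 0.82 lat 0.31 z -2.64 tq [-0.     0.213 -0.019] open 0.0044
w9 32779 height at handle rel TCP -0.0074 pitch -0.0982 roll -0.0012 ymax 0.170
w9 left slope 0.0007 at -0.0732 n 36 rms 0.0001
w9 right slope 0.3119 at 0.0687 n 31 rms 0.0027
w9 rear slope 0.0014 at 0.0698 n 25 rms 0.0001
```

View pics/w9.png

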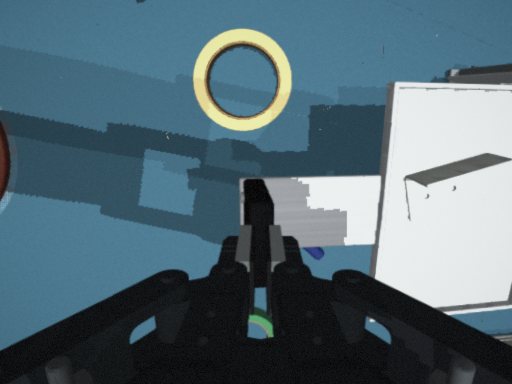

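Emit:
drive_tool:
  commands: "1 0.2 0 -0.04 0.08;1 0.4 0 -0.09 0.08;1 0.6 0 -0.09 0.08;1 0.72 0 -0.09 0.08;1 0.72 0 -0.09 0.08;1 0.72 0 -0.09 0.08"

```text
t: 12.48
tool_pos: [0.4113, -0.052, 0.1914]
tool_rot: [1.298, 1.149, -1.299]
contact_force: [-0.0, 0.4, -1.4]
opening: 0.0048
```

```bash
python3 st.py; python3 st.py w10;python3 st.py
```

```text
t 12.48 pos [ 0.4113 -0.052   0.1914] a 0.4146 b -0.0017 yaw -6.99
F along -0.08 lat 0.37 z -1.39 tq [-0.031  0.201 -0.058] open 0.0048
t 12.48 pos [ 0.4113 -0.052   0.1914] a 0.4146 b -0.0017 yaw -6.99
F along -0.08 lat 0.37 z -1.39 tq [-0.031  0.201 -0.058] open 0.0048
w10 32645 height at handle rel TCP -0.0099 pitch -0.0959 roll -0.0021 ymax 0.170
w10 left slope 0.0020 at -0.0733 n 36 rms 0.0001
w10 right slope 0.3285 at 0.0709 n 29 rms 0.0025
w10 rear slope -0.0012 at 0.0710 n 24 rms 0.0001
t 12.53 pos [ 0.4116 -0.0521  0.1918] a 0.4148 b -0.0017 yaw -6.99
F along 0.64 lat 0.29 z -1.55 tq [ 0.049  0.176 -0.026] open 0.0045
```

Emit:
drive_tool:
  commands: "1 0 0 0 0;1 0 0 0 0"

```text
t: 12.7
tool_pos: [0.4117, -0.0521, 0.1921]
tool_rot: [1.299, 1.148, -1.298]
contact_force: [-0.1, 0.5, -2.1]
opening: 0.0044
```

```bash
python3 st.py w11
```

```text
t 12.7 pos [ 0.4117 -0.0521  0.1921] a 0.4149 b -0.0018 yaw -7.0
F along -0.11 lat 0.47 z -2.05 tq [0.016 0.18  0.021] open 0.0044
w11 32718 height at handle rel TCP -0.0093 pitch -0.0933 roll -0.0017 ymax 0.170
w11 left slope 0.0021 at -0.0732 n 36 rms 0.0001
w11 right slope 0.3254 at 0.0701 n 31 rms 0.0026
w11 rear slope 0.0012 at 0.0710 n 25 rms 0.0001
```

Run:
```python
from h import *
im,d,i=load('w11'); W=cloud(im,d,i)
ex=np.array([.9926,-.1213]);ey=np.array([.1213,.9926])
a=W[...,:2]@ex;b=W[...,:2]@ey;z=W[...,2]
cv2.imwrite('pics/zw11.png',cv2.resize(im[40:140,380:512],None,fx=5,fy=5,interpolation=cv2.INTER_CUBIC))
s=(abs(z-.19)<.003)&(a>.6)&(b>.04); print(s.sum(),np.percentile(a[s],[1,50,99]),np.percentile(b[s],[1,5,50,95,99]))
s=(abs(z-.19)<.003)&(a>.6)&(b<-.04); print(s.sum(),np.percentile(a[s],[1,50,99]) if s.sum() else 0,np.percentile(b[s],[1,5,50,95,99]) if s.sum() else 0)
for u in (480,495,508):
    print(u,[(v,a[v,u].round(4),b[v,u].round(4),z[v,u].round(4)) for v in range(56,90,2)])
```

```text
Traceback (most recent call last):
IndexError: index -1 is out of bounds for axis 0 with size 0
```

View pics/zw11.png

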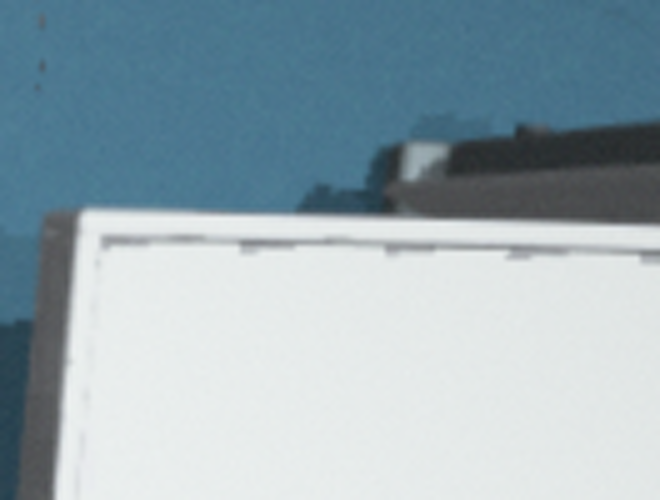

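Emit:
drive_tool:
  commands: "1 -0.4 0 0 0;1 -0.9 0.1 0 0;1 -1.2 0.4 0 0;1 -1.2 0.9 0 0;1 -1.2 1.3 0 0;1 -1.2 1.5 0 0;1 -1.2 1.5 0 0;1 -1.2 1.5 0 0"

```text
t: 13.42
tool_pos: [0.4704, -0.0592, 0.239]
tool_rot: [1.298, 1.15, -1.3]
contact_force: [1.0, 0.6, -1.8]
opening: 0.0048
```

```bash
python3 st.py w12
python3 - <<'E'
from h import *
im,d,i=load('w12'); W=cloud(im,d,i)
ex=np.array([.9926,-.1213]);ey=np.array([.1213,.9926])
a=W[...,:2]@ex;b=W[...,:2]@ey;z=W[...,2]
cv2.imwrite('pics/zw12.png',cv2.resize(im[30:110,380:512],None,fx=5,fy=5,interpolation=cv2.INTER_CUBIC))
for l,h in((.04,.2),(-.2,-.04)):
    s=(abs(z-.19)<.003)&(a>.6)&(b>l)&(b<h); print(s.sum())
    if s.sum(): print(np.percentile(a[s],[1,50,99]).round(4),np.percentile(b[s],[1,5,50,95,99]).round(4))
E
```

```text
t 13.42 pos [ 0.4704 -0.0592  0.239 ] a 0.4741 b -0.0017 yaw -7.0
F along 0.91 lat 0.72 z -1.79 tq [ 0.034  0.215 -0.035] open 0.0048
w12 32689 height at handle rel TCP -0.0094 pitch -0.0934 roll -0.0017 ymax 0.170
w12 left slope 0.0006 at -0.0733 n 29 rms 0.0001
w12 right slope 0.3295 at 0.0703 n 32 rms 0.0027
w12 rear slope 0.0007 at 0.0710 n 21 rms 0.0001
543
[0.6157 0.6304 0.6378] [0.0747 0.0755 0.0818 0.0905 0.0917]
0
```

View pics/w12.png

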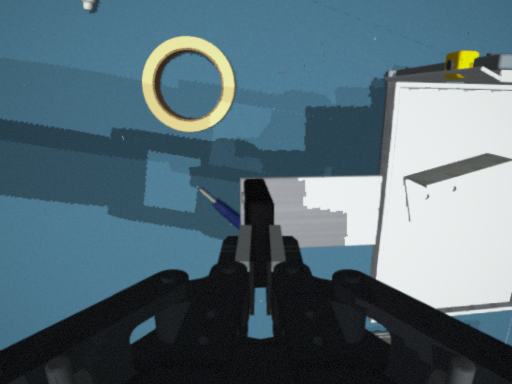

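Run:
```python
from h import *
im,d,i=load('w12'); W=cloud(im,d,i)
ex=np.array([.9926,-.1213]);ey=np.array([.1213,.9926])
a=W[...,:2]@ex;b=W[...,:2]@ey;z=W[...,2]
for x in np.arange(.618,.642,.003):
    s=(abs(z-.19)<.003)&(abs(a-x)<.0015)&(b>.04)&(b<.12)
    if s.sum()>4: print(x.round(3),s.sum(),np.sort(b[s])[[0,2,-3,-1]].round(4))
for v in range(66,90,1): print(v,[(a[v,u].round(4),b[v,u].round(4),z[v,u].round(4)) for u in (496,504,510)])
```

```text
0.618 35 [0.0795 0.08   0.0837 0.0838]
0.621 27 [0.0782 0.0789 0.082  0.0826]
0.624 29 [0.077  0.0771 0.0808 0.0815]
0.627 72 [0.0759 0.0765 0.0903 0.0905]
0.63 140 [0.0746 0.0747 0.0916 0.0918]
0.633 116 [0.0747 0.0748 0.0917 0.0918]
0.636 100 [0.0748 0.0749 0.0912 0.0918]
0.639 9 [0.0749 0.0755 0.0793 0.0826]
66 [(np.float64(0.6271), np.float64(0.0841), np.float64(0.1888)), (np.float64(0.6313), np.float64(0.0841), np.float64(0.1906)), (np.float64(0.6362), np.float64(0.0843), np.float64(0.1896))]
67 [(np.float64(0.6276), np.float64(0.0835), np.float64(0.1881)), (np.float64(0.6316), np.float64(0.0835), np.float64(0.1904)), (np.float64(0.6352), np.float64(0.0836), np.float64(0.1911))]
68 [(np.float64(0.6284), np.float64(0.083), np.float64(0.1871)), (np.float64(0.6317), np.float64(0.0829), np.float64(0.1903)), (np.float64(0.6364), np.float64(0.0831), np.float64(0.1896))]
69 [(np.float64(0.6294), np.float64(0.0824), np.float64(0.1859)), (np.float64(0.6335), np.float64(0.0824), np.float64(0.188)), (np.float64(0.6369), np.float64(0.0825), np.float64(0.1891))]
70 [(np.float64(0.6316), np.f
[... 3046 characters left out ...]
(0.2227)), (np.float64(0.6107), np.float64(0.0706), np.float64(0.2221)), (np.float64(0.615), np.float64(0.0708), np.float64(0.2211))]
87 [(np.float64(0.605), np.float64(0.0699), np.float64(0.2235)), (np.float64(0.6112), np.float64(0.0701), np.float64(0.2216)), (np.float64(0.6143), np.float64(0.0702), np.float64(0.2223))]
88 [(np.float64(0.6049), np.float64(0.0694), np.float64(0.2239)), (np.float64(0.6107), np.float64(0.0695), np.float64(0.2224)), (np.float64(0.6146), np.float64(0.0697), np.float64(0.222))]
89 [(np.float64(0.6059), np.float64(0.0689), np.float64(0.2225)), (np.float64(0.6115), np.float64(0.069), np.float64(0.2214)), (np.float64(0.6144), np.float64(0.0691), np.float64(0.2224))]
```

View pics/zw12.png

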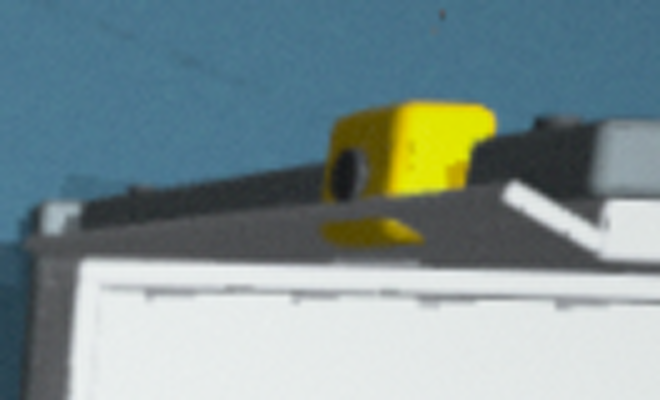

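Emit:
drive_tool:
  commands: "1 0 -0.3 -0.01 -0.02;1 0 -0.7 -0.02 -0.02;1 0 -1.1 -0.02 -0.02;1 0.2 -1.3 -0.02 -0.02;1 0.6 -1.3 -0.02 -0.02;1 1 -1.3 -0.02 -0.02;1 1.3 -1.3 -0.02 -0.02;1 1.3 -1.3 -0.02 -0.02"

```text
t: 14.13
tool_pos: [0.417, -0.0515, 0.1841]
tool_rot: [1.296, 1.155, -1.301]
contact_force: [-0.1, 0.1, -2.9]
opening: 0.0042
```

Emit:
drive_tool:
  commands: "1 0 0.2 0 0;1 0 0.4 0 0;1 0 0.6 0 0;1 0 0.8 0 0;1 0 1 0 0;1 0 1.2 0 0"

```text
t: 14.63
tool_pos: [0.4683, -0.0581, 0.1878]
tool_rot: [1.297, 1.149, -1.297]
contact_force: [0.5, 0.7, -1.8]
opening: 0.0048
```

```bash
python3 st.py w13
```

```text
t 14.63 pos [ 0.4683 -0.0581  0.1878] a 0.4719 b -0.0009 yaw -6.9
F along 0.42 lat 0.74 z -1.85 tq [ 0.022  0.197 -0.028] open 0.0048
w13 32646 height at handle rel TCP -0.0094 pitch -0.0919 roll -0.0017 ymax 0.170
w13 left slope 0.0024 at -0.0732 n 30 rms 0.0001
w13 right slope 0.3155 at 0.0694 n 26 rms 0.0026
w13 rear slope 0.0000 at 0.0711 n 23 rms 0.0001
```

View pics/w13.png

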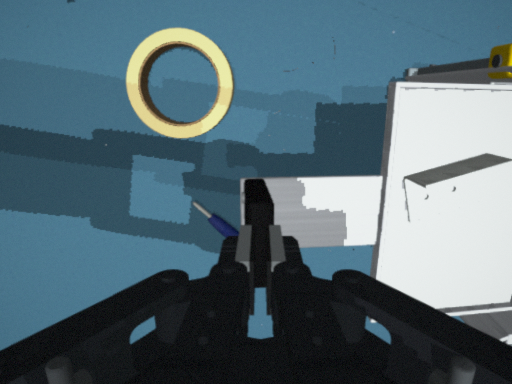

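Run:
```python
from h import *
ex=np.array([.9926,-.1213]);ey=np.array([.1213,.9926])
for fn in('w8','top0'):
    im,d,i=load(fn); W=cloud(im,d,i)
    a=W[...,:2]@ex;b=W[...,:2]@ey;z=W[...,2]
    s=(im.max(2)<45)&(abs(b+.003)<.06)&(a>.66)&(a<.85)&(z>.02)&(z<.22)
    for l,h in((-.08,-.003),(-.003,.07)):
        k=s&(b>l)&(b<h)
        for z0 in np.arange(.02,.2,.03):
            kk=k&(z>z0)&(z<z0+.03)
            if kk.sum()>3:print(fn,l,z0.round(2),kk.sum(),'a',np.percentile(a[kk],[1,10,50,90]).round(4),'b',np.percentile(b[kk],[5,95]).round(3))
```

```text
w8 -0.08 0.02 27 a [0.7435 0.7436 0.7439 0.7441] b [-0.048 -0.038]
w8 -0.08 0.05 51 a [0.7424 0.7426 0.7429 0.7432] b [-0.05  -0.038]
w8 -0.08 0.08 71 a [0.7428 0.743  0.7433 0.7437] b [-0.05  -0.038]
w8 -0.08 0.11 73 a [0.7433 0.7434 0.7436 0.7441] b [-0.05  -0.038]
w8 -0.003 0.02 59 a [0.7429 0.7431 0.7464 0.7559] b [0.029 0.04 ]
w8 -0.003 0.05 123 a [0.7431 0.7434 0.7457 0.7568] b [0.029 0.041]
w8 -0.003 0.08 103 a [0.7428 0.7429 0.7441 0.7539] b [0.03  0.041]
w8 -0.003 0.11 100 a [0.7429 0.7431 0.7435 0.7455] b [0.03  0.042]
w8 -0.003 0.14 6 a [0.7434 0.7434 0.7435 0.7436] b [0.032 0.041]
top0 -0.08 0.02 8 a [0.7403 0.7415 0.7437 0.7547] b [-0.045 -0.034]
top0 -0.08 0.05 8 a [0.7413 0.7423 0.7432 0.7469] b [-0.044 -0.035]
top0 -0.08 0.08 12 a [0.7406 0.7417 0.7429 0.7535] b [-0.044 -0.034]
top0 -0.08 0.11 10 a [0.7403 0.7407 0.7425 0.7535] b [-0.044 -0.034]
top0 -0.08 0.14 17 a [0.7414 0.7419 0.7445 0.7545] b [-0.044 -0.034]
top0 -0.08 0.17 5 a [0.7423 0.7456 0.7513 0.7542] b [-0.044 -0.034]
top0 -0.003 0.02 4 a [0.741  0.7413 0.743  0.7443] b [0.035 0.042]
top0 -0.003 0.05 7 a [0.7417 0.742  0.7425 0.7432] b [0.035 0.043]
top0 -0.003 0.08 9 a [0.7388 0.7406 0.7432 0.7443] b [0.035 0.045]
top0 -0.003 0.11 8 a [0.7423 0.7423 0.7427 0.7431] b [0.035 0.045]
top0 -0.003 0.14 15 a [0.7401 0.7408 0.7436 0.7527] b [0.034 0.046]
top0 -0.003 0.17 7 a [0.7426 0.7426 0.7507 0.7522] b [0.036 0.045]
```

Emit:
drive_tool:
  commands: "1 0 0.2 0 0;1 0 0.4 0 0;1 0 0.6 0 0;1 0 0.8 0 0;1 0 1 0 0;1 0.1 1.05 0 0;1 0.2 1.05 0 0;1 0.25 1.05 0 0"

```text
t: 15.35
tool_pos: [0.5083, -0.0628, 0.1764]
tool_rot: [1.297, 1.151, -1.298]
contact_force: [0.4, 0.4, -2.1]
opening: 0.0045
```

```bash
python3 st.py w14
```

```text
t 15.35 pos [ 0.5083 -0.0628  0.1764] a 0.5122 b -0.0007 yaw -6.9
F along 0.34 lat 0.45 z -2.05 tq [0.031 0.121 0.057] open 0.0045
w14 32671 height at handle rel TCP -0.0090 pitch -0.0685 roll -0.0024 ymax 0.170
w14 left slope 0.0070 at -0.0729 n 24 rms 0.0002
w14 right slope 0.3071 at 0.0683 n 32 rms 0.0030
w14 rear slope 0.0129 at 0.0724 n 27 rms 0.0002
```

Emit:
drive_tool:
  commands: "1 0.05 0 0 0;1 0.1 0 0 0;1 0.15 0 0 0;1 0.2 0 0 0;1 0.2 0 0 0"

```text
t: 15.82
tool_pos: [0.5085, -0.0629, 0.1691]
tool_rot: [1.297, 1.15, -1.297]
contact_force: [0.3, 0.3, -1.0]
opening: 0.0046
```

```bash
python3 st.py w15
```

```text
t 15.82 pos [ 0.5085 -0.0629  0.1691] a 0.5124 b -0.0008 yaw -6.9
F along 0.22 lat 0.29 z -1.02 tq [ 0.013  0.102 -0.047] open 0.0046
w15 32078 height at handle rel TCP -0.0095 pitch -0.0300 roll -0.0027 ymax 0.170
w15 left slope 0.0121 at -0.0729 n 21 rms 0.0002
w15 right slope 0.4605 at 0.0719 n 20 rms 0.0008
w15 rear slope 0.0217 at 0.0741 n 19 rms 0.0002
```

View pics/w15.png

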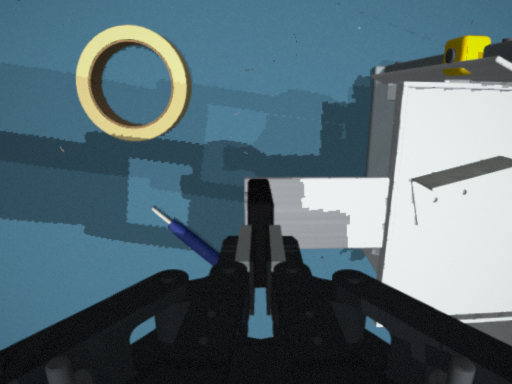

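Emit:
drive_tool:
  commands: "1 0.05 0 0 0;1 0.1 0 0 0;1 0.1 0.07 0 0;1 0.1 0.14 0 0;1 0.1 0.21 0 0;1 0.1 0.28 0 0;1 0.1 0.35 0 0;1 0.1 0.4 0 0"

```text
t: 16.53
tool_pos: [0.525, -0.0649, 0.1655]
tool_rot: [1.297, 1.15, -1.297]
contact_force: [-0.5, 0.2, -0.1]
opening: 0.0044
```

```bash
python3 st.py w16
```

```text
t 16.53 pos [ 0.525  -0.0649  0.1655] a 0.5290 b -0.0008 yaw -6.9
F along -0.53 lat 0.13 z -0.11 tq [0.018 0.152 0.011] open 0.0044
w16 31888 height at handle rel TCP -0.0093 pitch -0.0104 roll -0.0027 ymax 0.167
w16 left slope 0.0198 at -0.0724 n 18 rms 0.0003
w16 right slope 0.3234 at 0.0660 n 28 rms 0.0022
w16 rear slope 0.0031 at 0.0737 n 22 rms 0.0002
```

View pics/w16.png

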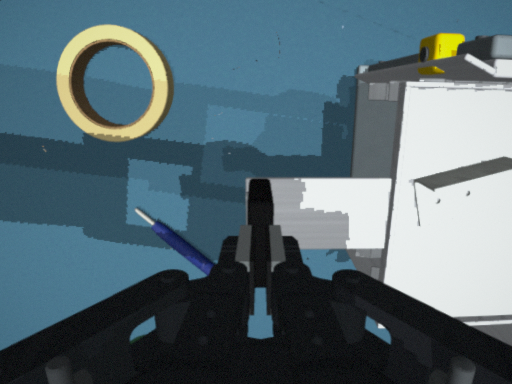

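Emit:
drive_tool:
  commands: "1 0 0.04 0 0;1 0 0.08 0 0;1 0 0.12 0 0"

```text
t: 16.83
tool_pos: [0.5294, -0.0655, 0.1654]
tool_rot: [1.297, 1.15, -1.297]
contact_force: [-0.7, -0.0, 0.2]
opening: 0.0051
```

Emit:
drive_tool:
  commands: "1 0 0.03 0 0;1 0 0.06 0 0"

```text
t: 17.0
tool_pos: [0.5318, -0.0657, 0.1654]
tool_rot: [1.297, 1.15, -1.297]
contact_force: [-1.1, 0.2, 0.4]
opening: 0.0045
```

Emit:
drive_tool:
  commands: "1 0 0.03 0 0;1 0 0.06 0 0"

```text
t: 17.17
tool_pos: [0.5342, -0.066, 0.1654]
tool_rot: [1.297, 1.15, -1.297]
contact_force: [-0.6, 0.3, -0.4]
opening: 0.0046
```

Emit:
drive_tool:
  commands: "1 0 0.02 0 0;1 0 0.04 0 0"

```text
t: 17.33
tool_pos: [0.5358, -0.0662, 0.1654]
tool_rot: [1.297, 1.15, -1.297]
contact_force: [-1.5, 1.0, 0.2]
opening: 0.0046
```

```bash
python3 st.py
```

```text
t 17.33 pos [ 0.5358 -0.0662  0.1654] a 0.5398 b -0.0007 yaw -6.9
F along -1.63 lat 0.83 z 0.22 tq [-0.009  0.153 -0.008] open 0.0046
```

Emit:
drive_tool:
  commands: "1 0 0.02 0 0;1 0 0.02 0 0"

```text
t: 17.5
tool_pos: [0.5367, -0.0664, 0.1654]
tool_rot: [1.298, 1.15, -1.297]
contact_force: [0.2, -1.1, -0.3]
opening: 0.0045
```

Emit:
drive_tool:
  commands: "1 0 0.02 0 0;1 0 0.02 0 0"

```text
t: 17.67
tool_pos: [0.5374, -0.0664, 0.1654]
tool_rot: [1.297, 1.15, -1.297]
contact_force: [-0.3, 0.3, -0.3]
opening: 0.0049
```

Emit:
drive_tool:
  commands: "1 0 0.02 0 0;1 0 0.02 0 0"

```text
t: 17.83
tool_pos: [0.5382, -0.0665, 0.1654]
tool_rot: [1.297, 1.15, -1.297]
contact_force: [-0.9, 0.9, -0.3]
opening: 0.0044
```

Emit:
drive_tool:
  commands: "1 0 0.02 0 0;1 0 0.02 0 0"

```text
t: 18.0
tool_pos: [0.5389, -0.0666, 0.1654]
tool_rot: [1.297, 1.15, -1.297]
contact_force: [-1.3, -0.4, -1.2]
opening: 0.0049
```

Emit:
drive_tool:
  commands: "1 0 0.02 0 0;1 0 0.02 0 0"

```text
t: 18.17
tool_pos: [0.5398, -0.0667, 0.1654]
tool_rot: [1.297, 1.15, -1.297]
contact_force: [-0.8, 0.2, -0.5]
opening: 0.0045
```

Emit:
drive_tool:
  commands: "1 0 0.02 0 0;1 0 0.02 0 0"

```text
t: 18.33
tool_pos: [0.5406, -0.0668, 0.1654]
tool_rot: [1.297, 1.15, -1.297]
contact_force: [0.2, -0.2, -0.1]
opening: 0.0043
```

Emit:
drive_tool:
  commands: "1 0 0.02 0 0;1 0 0.02 0 0"

```text
t: 18.5
tool_pos: [0.5414, -0.0669, 0.1654]
tool_rot: [1.297, 1.15, -1.297]
contact_force: [0.4, -0.4, -0.4]
opening: 0.0047
```

Emit:
drive_tool:
  commands: "1 0 0.02 0 0;1 0 0.02 0 0"

```text
t: 18.67
tool_pos: [0.5422, -0.067, 0.1654]
tool_rot: [1.297, 1.15, -1.297]
contact_force: [-1.6, 1.2, -0.8]
opening: 0.0044
```

Emit:
drive_tool:
  commands: "1 0 0.02 0 0;1 0 0.02 0 0"

```text
t: 18.83
tool_pos: [0.543, -0.0671, 0.1654]
tool_rot: [1.297, 1.15, -1.297]
contact_force: [-1.0, 0.3, -0.3]
opening: 0.0045
```

Emit:
drive_tool:
  commands: "1 0 0.02 0 0;1 0 0.02 0 0"

```text
t: 19.0
tool_pos: [0.5438, -0.0672, 0.1654]
tool_rot: [1.297, 1.15, -1.297]
contact_force: [-0.7, -0.7, -1.1]
opening: 0.0047
```

Emit:
drive_tool:
  commands: "1 0 0.02 0 0;1 0 0.02 0 0"

```text
t: 19.17
tool_pos: [0.5445, -0.0673, 0.1654]
tool_rot: [1.297, 1.15, -1.297]
contact_force: [-0.3, -0.2, -1.0]
opening: 0.0043
```

Emit:
drive_tool:
  commands: "1 0 0.02 0 0;1 0 0.02 0 0"

```text
t: 19.33
tool_pos: [0.5454, -0.0674, 0.1654]
tool_rot: [1.297, 1.15, -1.297]
contact_force: [-0.1, 0.2, 0.0]
opening: 0.0043
```

Emit:
drive_tool:
  commands: "1 0 0.02 0 0;1 0 0.02 0 0"

```text
t: 19.5
tool_pos: [0.5461, -0.0675, 0.1654]
tool_rot: [1.297, 1.15, -1.297]
contact_force: [-0.9, 0.2, -0.6]
opening: 0.0041
```

Emit:
drive_tool:
  commands: "1 0 0.02 0 0;1 0 0.02 0 0"

```text
t: 19.67
tool_pos: [0.5469, -0.0676, 0.1654]
tool_rot: [1.297, 1.15, -1.297]
contact_force: [-0.5, -0.4, -1.3]
opening: 0.0045
```

Emit:
drive_tool:
  commands: "1 0 0.02 0 0;1 0 0.02 0 0"

```text
t: 19.83
tool_pos: [0.5477, -0.0677, 0.1654]
tool_rot: [1.297, 1.15, -1.297]
contact_force: [0.5, 0.2, -0.7]
opening: 0.0046
```

```bash
python3 st.py w17
```

```text
t 19.83 pos [ 0.5477 -0.0677  0.1654] a 0.5519 b -0.0007 yaw -6.9
F along 0.48 lat 0.24 z -0.72 tq [0.034 0.077 0.01 ] open 0.0046
w17 32267 height at handle rel TCP -0.0093 pitch -0.0095 roll -0.0017 ymax 0.167
w17 left slope 0.0142 at -0.0723 n 14 rms 0.0002
w17 right slope 0.3508 at 0.0665 n 24 rms 0.0015
w17 rear slope 0.0003 at 0.0737 n 20 rms 0.0002
```

View pics/w17.png

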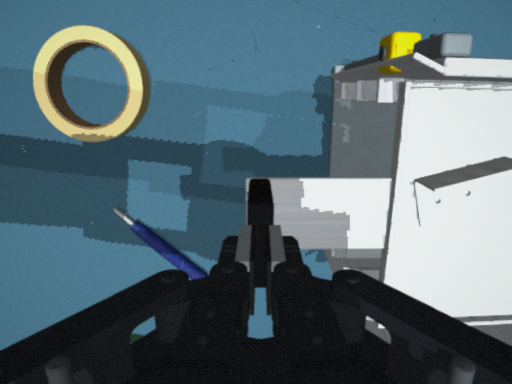

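Emit:
drive_tool:
  commands: "1 0 0.02 0 0;1 0 0.02 0 0"

```text
t: 20.05
tool_pos: [0.5485, -0.0678, 0.1654]
tool_rot: [1.297, 1.15, -1.297]
contact_force: [-0.5, -0.2, -0.1]
opening: 0.0046
```

Emit:
drive_tool:
  commands: "1 0 0.02 0 0;1 0 0.02 0 0"

```text
t: 20.22
tool_pos: [0.5493, -0.0679, 0.1654]
tool_rot: [1.297, 1.15, -1.297]
contact_force: [-0.7, -0.1, 0.2]
opening: 0.0043
```

Emit:
drive_tool:
  commands: "1 0 0.02 0 0;1 0 0.02 0 0"

```text
t: 20.38
tool_pos: [0.5501, -0.068, 0.1654]
tool_rot: [1.297, 1.15, -1.297]
contact_force: [-0.8, -0.8, -0.5]
opening: 0.0047
```

Emit:
drive_tool:
  commands: "1 0 0.02 0 0;1 0 0.02 0 0"

```text
t: 20.55
tool_pos: [0.5509, -0.0681, 0.1654]
tool_rot: [1.297, 1.15, -1.297]
contact_force: [-0.0, 0.1, -0.4]
opening: 0.005
```

Emit:
drive_tool:
  commands: "1 0 0.02 0 0;1 0 0.02 0 0"

```text
t: 20.72
tool_pos: [0.5517, -0.0682, 0.1654]
tool_rot: [1.297, 1.15, -1.297]
contact_force: [0.1, -1.4, -0.2]
opening: 0.0043
```

Emit:
drive_tool:
  commands: "1 0 0.02 0 0;1 0 0.02 0 0"

```text
t: 20.88
tool_pos: [0.5525, -0.0683, 0.1654]
tool_rot: [1.297, 1.15, -1.297]
contact_force: [-1.0, -0.5, -0.5]
opening: 0.0049
```

Emit:
drive_tool:
  commands: "1 0 0.02 0 0;1 0 0.02 0 0"

```text
t: 21.05
tool_pos: [0.5533, -0.0684, 0.1654]
tool_rot: [1.297, 1.15, -1.297]
contact_force: [-1.0, 0.1, -0.6]
opening: 0.0045
```

Emit:
drive_tool:
  commands: "1 0 0.02 0 0;1 0 0.02 0 0"

```text
t: 21.22
tool_pos: [0.5541, -0.0685, 0.1654]
tool_rot: [1.297, 1.15, -1.297]
contact_force: [0.6, -0.4, -1.2]
opening: 0.0043
```

Emit:
drive_tool:
  commands: "1 0 0.02 0 0;1 0 0.02 0 0"

```text
t: 21.38
tool_pos: [0.5549, -0.0686, 0.1654]
tool_rot: [1.297, 1.15, -1.297]
contact_force: [-1.1, 0.7, -1.0]
opening: 0.0042
```

```bash
python3 st.py w18
python3 - <<'E'
from h import *
im,d,i=grab('top','t18')
cv2.imwrite('pics/zt18.png',cv2.resize(im[110:240,250:350],None,fx=4.5,fy=4.5,interpolation=cv2.INTER_CUBIC))
E
```

```text
t 21.38 pos [ 0.5549 -0.0686  0.1654] a 0.5591 b -0.0007 yaw -6.9
F along -1.16 lat 0.57 z -0.96 tq [0.028 0.071 0.015] open 0.0042
w18 32438 height at handle rel TCP -0.0094 pitch -0.0089 roll -0.0014 ymax 0.167
w18 left slope 0.0047 at -0.0726 n 19 rms 0.0002
w18 right slope 0.3231 at 0.0659 n 28 rms 0.0022
w18 rear slope 0.0018 at 0.0737 n 21 rms 0.0002
```

View pics/zt18.png

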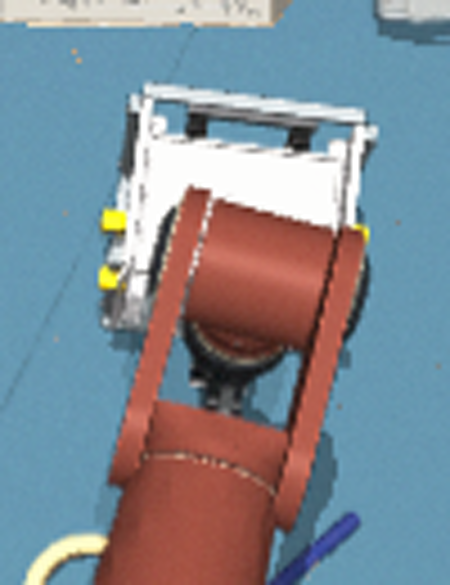

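Run:
```python
from h import *
ex=np.array([.9926,-.1213]);ey=np.array([.1213,.9926])
im,d,i=load('t18'); W=cloud(im,d,i)
a=W[...,:2]@ex;b=W[...,:2]@ey;z=W[...,2]
s=(z>.145)&(z<.172)&(im.min(2)>150)&(abs(b+.003)<.07)&(a>.7)&(a<.80)
for l in (-.06,-.02,.015):
    k=s&(b>l)&(b<l+.03); print('nose',k.sum(),np.percentile(a[k],[50,90,97,100]).round(4),np.median(z[k]))
s=(im.max(2)<60)&(abs(b+.003)<.06)&(a>.70)&(a<.85)&(z>.1)&(z<.24)
for l,h in((-.08,-.003),(-.003,.07)):
    k=s&(b>l)&(b<h); print('bar',k.sum(),np.percentile(a[k],[1,10,50,90]).round(4),np.percentile(z[k],[1,50,99]).round(3))
for u in(294,317):
  for v in range(132,150): print(u,v,a[v,u].round(4),b[v,u].round(4),z[v,u].round(4),im[v,u])
```

```text
nose 104 [0.7217 0.7381 0.7408 0.7417] 0.15349866622972597
nose 99 [0.7215 0.7388 0.7408 0.7423] 0.15338192655897265
nose 95 [0.7228 0.7389 0.7405 0.7422] 0.15409925867713192
bar 19 [0.741  0.7436 0.7523 0.7557] [0.15  0.169 0.187]
bar 19 [0.7424 0.7429 0.7512 0.7546] [0.156 0.17  0.187]
294 132 0.7611 0.0404 0.1917 [236 233 226]
294 133 0.7581 0.0399 0.1902 [116 113 116]
294 134 0.7543 0.0395 0.1909 [147 144 146]
294 135 0.752 0.039 0.1871 [51 52 53]
294 136 0.7531 0.0381 0.1731 [42 44 43]
294 137 0.7546 0.0373 0.1579 [40 39 39]
294 138 0.7472 0.0372 0.1693 [47 44 48]
294 139 0.7435 0.0368 0.1697 [34 36 35]
294 140 0.7448 0.0359 0.1546 [ 99 102 102]
294 141 0.7404 0.0356 0.1569 [238 241 242]
294 142 0.7368 0.0351 0.157 [242 244 246]
294 143 0.735 0.0345 0.1513 [252 253 253]
294 144 0.7316 0.0341 0.1507 [252 253 253]
294 145 0.7274 0.0337 0.1527 [252 253 253]
294 146 0.7248 0.0332 0.1492 [252 253 253]
294 147 0.7178 0.0332 0.1602 [252 253 253]
294 148 0.7147 0.0327 0.1587 [252 253 253]
294 149 0.7137 0.032 0.1504 [252 253 253]
317 132 0.8374 -0.0525 0.0026 [173 155 119]
317 133 0.7676 -0.0379 0.1928 [230 228 220]
317 134 0.766 -0.0388 0.1869 [235 232 226]
317 135 0.7611 -0.0388 0.1908 [231 229 222]
317 136 0.7586 -0.0394 0.1879 [119 118 116]
317 137 0.758 -0.0405 0.1789 [139 137 136]
317 138 0.7526 -0.0404 0.1846 [50 51 51]
317 139 0.7502 -0.0411 0.181 [39 40 40]
317 140 0.754 -0.0433 0.1586 [41 41 38]
317 141 0.7443 -0.0422 0.1771 [51 52 54]
317 142 0.7439 -0.0433 0.1676 [28 30 27]
317 143 0.7434 -0.0445 0.158 [91 92 91]
317 144 0.7412 -0.0452 0.1536 [232 234 236]
317 145 0.7405 -0.0463 0.1447 [252 253 253]
317 146 0.7341 -0.046 0.1533 [252 253 253]
317 147 0.7313 -0.0466 0.1507 [252 253 253]
317 148 0.728 -0.047 0.1498 [252 253 253]
317 149 0.7242 -0.0474 0.1505 [252 253 253]
```

Emit:
drive_tool:
  commands: "1 0 0.01 0 0;1 0 0.02 0 0"

```text
t: 21.65
tool_pos: [0.5553, -0.0686, 0.1654]
tool_rot: [1.297, 1.15, -1.298]
contact_force: [-2.9, 0.6, -0.2]
opening: 0.0047
```

Emit:
drive_tool:
  commands: "1 0 0.01 0 0;1 0 0.02 0 0"

```text
t: 21.82
tool_pos: [0.5553, -0.0686, 0.165]
tool_rot: [1.296, 1.152, -1.299]
contact_force: [-6.4, 0.8, 0.6]
opening: 0.0044
```

Emit:
drive_tool:
  commands: "1 0 0.01 0 0;1 0 0.01 0 0"

```text
t: 21.98
tool_pos: [0.5552, -0.0686, 0.1648]
tool_rot: [1.296, 1.153, -1.3]
contact_force: [-6.4, 0.3, 0.6]
opening: 0.0048
```

Emit:
drive_tool:
  commands: "1 0 0.01 0 0;1 0 0.02 0 0;1 0 0.02 0 0"

```text
t: 22.23
tool_pos: [0.5552, -0.0685, 0.1645]
tool_rot: [1.295, 1.155, -1.302]
contact_force: [-9.3, 0.9, 1.6]
opening: 0.0048
```

Emit:
drive_tool:
  commands: "1 0 0 0 0;1 0 0 0 0;1 0 0 0 0"

```text
t: 22.48
tool_pos: [0.5552, -0.0685, 0.1644]
tool_rot: [1.295, 1.155, -1.302]
contact_force: [-9.5, 0.8, 1.1]
opening: 0.0042
```

Emit:
drive_tool:
  commands: "1 0 -0.02 0 0;1 0.01 -0.04 0 0;1 0.02 -0.04 0 0;1 0.02 -0.04 0 0"

```text
t: 22.82
tool_pos: [0.5552, -0.0686, 0.1643]
tool_rot: [1.296, 1.151, -1.299]
contact_force: [-5.5, 0.6, 0.5]
opening: 0.0046
```

```bash
python3 st.py w19
```

```text
t 22.82 pos [ 0.5552 -0.0686  0.1643] a 0.5594 b -0.0007 yaw -6.9
F along -5.49 lat -0.02 z 0.51 tq [ 0.105  0.964 -0.041] open 0.0046
w19 32344 height at handle rel TCP -0.0094 pitch -0.0004 roll -0.0014 ymax 0.166
w19 left slope 0.0273 at -0.0711 n 32 rms 0.0017
w19 right slope 0.3407 at 0.0665 n 33 rms 0.0025
w19 rear slope 0.0045 at 0.0739 n 18 rms 0.0002
```

Emit:
drive_tool:
  commands: "1 0 -0.02 0 0;1 0 -0.03 0 0;0.8 0 -0.03 0 0;0.6 0 -0.03 0 0;0.4 0 -0.03 0 0;0.2 0 -0.03 0 0;0 0 -0.03 0 0;0 0 -0.03 0 0"

```text
t: 23.53
tool_pos: [0.555, -0.0686, 0.1648]
tool_rot: [1.298, 1.149, -1.297]
contact_force: [0.9, 0.5, -0.4]
opening: 0.0429
```

```bash
python3 st.py w20
```

```text
t 23.53 pos [ 0.555  -0.0686  0.1648] a 0.5592 b -0.0008 yaw -6.9
F along 0.80 lat 0.59 z -0.36 tq [-0.019  0.032 -0.036] open 0.0429
w20 30194 height at handle rel TCP -0.0106 pitch 0.0007 roll -0.0010 ymax 0.166
w20 left slope 0.0178 at -0.0716 n 35 rms 0.0018
w20 right slope 0.6096 at 0.0600 n 15 rms 0.0007
w20 rear slope 0.0017 at 0.0739 n 20 rms 0.0002
```

View pics/w20.png

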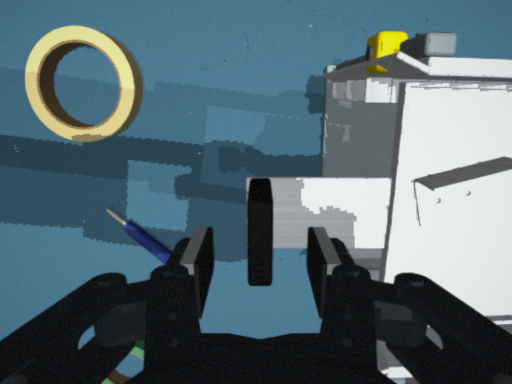

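Released and level; lift clear.

Emit:
drive_tool:
  commands: "0 -0.2 0 0 0;0 -0.5 0 0 0;0 -1 0 0 0;0 -1.6 0 0 0;0 -2.2 0 0 0;0 -2.8 0 0 0;0 -3.2 0 0 0;0 -3.5 0 0 0"

```text
t: 24.25
tool_pos: [0.5556, -0.0687, 0.3089]
tool_rot: [1.299, 1.145, -1.294]
contact_force: [-0.1, 0.7, 0.1]
opening: 0.0425
```

Emit:
drive_tool:
  commands: "0 0 -0.5 0 0;0 0 -1.3 0 0;0 0 -2.1 0 0;0 0 -2.7 0 0;0 0 -3 0 0;0 0 -3 0 0;0 0 -3 0 0"

```text
t: 24.83
tool_pos: [0.4357, -0.0541, 0.3054]
tool_rot: [1.298, 1.148, -1.296]
contact_force: [0.0, -0.7, 0.3]
opening: 0.0428
```

Run:
```python
from h import *
ex=np.array([.9926,-.1213]);ey=np.array([.1213,.9926])
grab('wrist','w21');grab('side','s21')
im,d,i=grab('top','t21'); W=cloud(im,d,i)
a=W[...,:2]@ex;b=W[...,:2]@ey;z=W[...,2]
s=(z>.145)&(z<.172)&(im.min(2)>150)&(abs(b+.003)<.07)&(a>.7)&(a<.80)
print('nose',s.sum(),np.percentile(a[s],[97,100]).round(4))
s=(abs(b+.003)<.06)&(a>.65)&(a<.73)&(z>.14)&(z<.18)
A=np.c_[a[s],b[s],np.ones(s.sum())];print('plane',np.linalg.lstsq(A,z[s],rcond=None)[0].round(4),np.median(z[s]))
cv2.imwrite('pics/zt21.png',np.hstack([cv2.resize(im[110:240,250:350],None,fx=4,fy=4,interpolation=cv2.INTER_CUBIC)]))
im=load('s21')[0];cv2.imwrite('pics/zs21.png',cv2.resize(im[180:310,235:345],None,fx=4,fy=4,interpolation=cv2.INTER_CUBIC))
```

```text
nose 498 [0.7428 0.7579]
plane [-0.0023  0.0049  0.1552] 0.1533396290322666
```

View pics/w21.png

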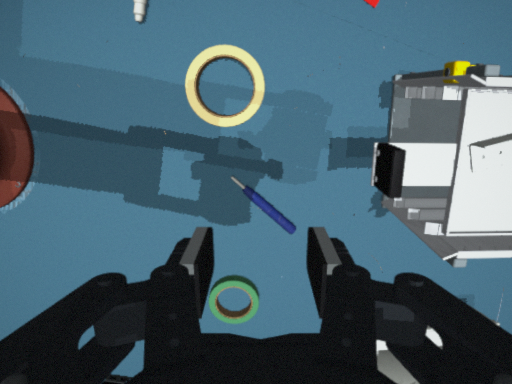

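View pics/zs21.png

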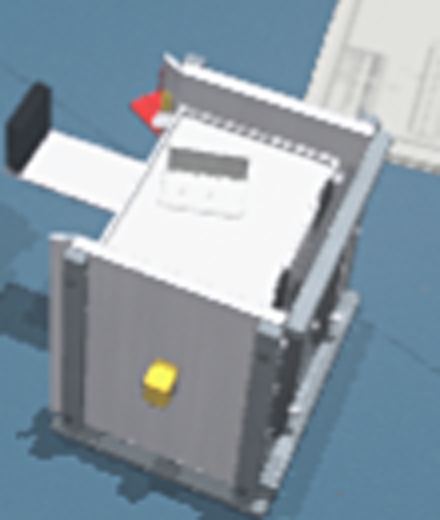

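View pics/zt21.png

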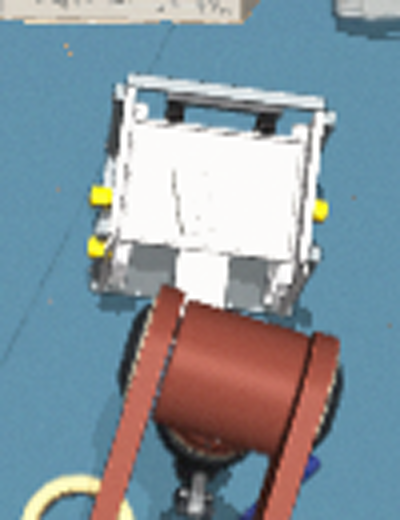

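The pictures show the sheet seated level on the top rails with its nose at the buffers. The clip is on it, the gripper is clear, and the tape and deburrer are untouched. Handing in.

```bash
python3 -c "
from station import ctrl
print(ctrl.finish_job())"
```

```text
the job is handed in; nothing more can be done
None
```

The sheet is on the highest pair of rails, pushed home against the buffers and released. I handed the job in at about 25 s of the 61 s; no verdict was reported.

- **Which rails:** the front marker measured about 0.16 m at its top. The two markers on the sides measured about 0.07 m and 0.116 m, so the marked pair is the highest (150 mm).
- **Carrying:** the sheet sagged nose-down by about 0.09 rad in the grip, and pressing harder did not help. It stayed well under the 0.3 rad limit and the clip stayed on. I brought the nose in above the rails and levelled the sheet by lowering the handle onto them.
- **Pressing home:** the wrist sensor read about 9.5 N along the rack. It was above 6 N for about 0.7 s, and the highest reading was 9.5 N.
- **Last checks:** the sheet's nose measured 0.743 m along the rack axis, the same as the buffer faces. Its tilt was under 0.006 rad and the plate height was 153 mm. The clip is on the sheet, the gripper is clear, and the tape rolls and deburrer look undisturbed.
- **Unreliable readings:** my automatic fit of the sheet's right edge never worked. The left-edge fit became unreliable once the sheet was inside the rack. I therefore judged alignment from the earlier left-edge fits, the rear edge and the pictures; they agreed with the rack's direction within about 0.005 rad.

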